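Close the fruit carton and shim it tight in the packing jig

ROBOT

A 6-joint arm with a two-finger parallel gripper is mounted at the origin on the work surface. World frame = base frame: x ahead of the robot, y to its left, z up, the work surface at z = 0. Lengths are in m, angles in degrees, forces in N, time in s.
With the tool pointing down it reaches from about 0.3 to 0.75 m from the base axis. Payload 8.5 kg.
Tool frame: the origin (TCP) lies midway between the tips of the shut fingers; the grasp point (between the pads) lies 19 mm behind it (env.grip_depth is the distance from the TCP to the grasp point, in m); x points along the fingers, y is the direction in which the jaws open and shut, and the axes are right-handed (so a half turn about x gives the same grasp; the last joint's range is limited). The gripper opens to 85 mm and grips with 20 to 120 N. Pads are 22 mm wide; open, the fingers measure 114 mm over their backs; the gripper's body (76 mm by 85 mm) begins 54 mm behind the grasp point. The pads swing forward as they close: fully open they stand 13 mm farther back than shut.
Start: joints at [-75.418, 21.807, 74.336, -0, 83.858, -12.336], TCP at [0.249, -0.49, 0.231] pointing down, gripper open.
Joint ranges: [-178.18, 178.18], [-50.72, 133.34], [12.68, 142.11], [-81.47, 261.47], [9.98, 163.14], [-165.26, 165.26]. Speed limits (degrees/s): [136.94, 136.94, 180, 180, 180, 180].

INTERFACE

Orientations are given as a 3x3 rotation matrix whose columns are the frame's x, y, z axes.
In Python, from rig import env gives the robot as it stands.
- The arm moves only by the tool play_rows, never from a script. Its arguments are lists of equal length, an entry for each row: "travel": the shift along the world's x, y, z in cm, a list of three; "rotation": the turn, a rotation vector about the world's x, y, z in rad, a list of three; "claw": the finger opening in cm, from 0 to 8.54. A call has 1 to 12 rows; each row shifts and turns the pose as measured when the row begins; what a row does not reach is not made up. A row lasts 1/12 s, in which the tool goes at most 41.7 mm and 7.16 degrees, less where a joint would pass 70% of its speed; a pose out of reach is approached as far as the arm can. A call is refused whole if a number of a shift passes 4.17 or a number of a turn 0.125, either way. A call with a gripper value outside its range is refused whole. The fingers move at their own pace and stop on an object; "squeeze" is the grip in N (left out, the last holds). Time passes only in rows, so rows that do not move let the fingers close. It gives the time, the measured TCP pose, the force and the opening at its end, in the units of the state.
- env.observe(): the state, without advancing time (a new reading comes with each control period).
- env.get_image(name): name is "side" or "top" or "wrist"; returns the picture (420x560x3 uint8, red, green, blue); there is no depth.
- env.camera_info(name): a dict with "vertical_fov" (degrees; the focal length in pixels is half the picture's height over the tangent of half this angle, whatever the lens; pixels are square), "cx", "cy" (the principal point, pixels), "eye" and "rotation" of the camera in the world. Camera axes: x right, y down, z forward; pixel columns grow to the right and rows downward; lengths in m; the calibration is good to about 2 mm. The wrist camera is an equidistant fisheye: a pixel r from the principal point sees the ray r / f radians off the axis. A picture is of the moment at which its call begins: read the wrist's pose just before it. camera_info takes no time and is no camera call; for the wrist camera it gives the pose at the moment of the call.
- env.close_job(): hands the job in, once; it reports no verdict.
The state is a dict: "time_s": time; "q": joint angles; "qvel": joint speeds; "joint_efforts": joint torques, N m; "position": TCP position; "tool_rot": TCP orientation; "ft_force": force on the tool from outside, world axes, zero at the start; "wrist_torque": the same for the moment, N m; "grip_width": finger opening in m.
Only numpy, scipy, OpenCV 4.12 (cv2) and the standard library are available. Lean on these libraries where they do the work, as an engineer would, in place of code of your own. Each camera call takes 0.05 s, during which the arm holds its last target.

TASK

Close the carton for taping: fold its short flap down flat first, then the long flap over it. Then stand spacer blocks upright on the jig's bed in the gap between the carton and the fence until what is left is narrow enough for the wedge, and push the wedge, point down and upright, between the last spacer and the fence until you feel the carton jammed tight against the stop at its other side. Finish still gripping the wedge and holding it jammed there; leave the other things on the table where they are.

Things in the scene. Friction and masses are not known exactly. Their poses are not given: they have to be found in the camera images.
- jig: Low aluminium jig fixed on the table: bed 190 (x) x 290 mm (y), top 10 mm above the table. Origin on the table, z up; own x points away from the robot at zero yaw, own y from the fence to the stop. The stop is a dark steel plate with its face at own y = +130 mm; the bed spans y -135 to +155 mm. The gap to fill lies between carton and fence, about x = 0; spacers stand on the bed.
- carton: Cardboard carton of fruit, 150 (x) x 140 (y) x 100 mm high, on the bed; slides only along the jig's y (2 N friction). Axes as the jig's; origin: centre of its underside. It meets the stop when its origin is at own y = +60 mm of the jig; it starts 3 to 9 mm short of that, towards the fence. Its side facing the fence is 70 mm from its origin, along -y.
- short_flap (a joint): Short top flap of the carton (55 mm long, 138 wide, 3 thick), hinged on the carton's +x top edge: hinge line 75 mm along +x and 100 mm above the carton's origin, parallel to y. Rad: 0 = folded flat over the opening, 1.57 = upright, more = leaning outwards; starts 1.25 to 1.65. Stiff hinge (0.05 N m): stays where it is left.
- long_flap (a joint): Long top flap of the carton (100 mm long, 138 wide, 3 thick), hinged on the carton's -x top edge: hinge line 75 mm along -x and 104 mm above the carton's origin, parallel to y. Rad: 0 = folded flat, overlapping the short flap, its top 107 mm above the carton's underside; 1.57 = upright; starts 1.25 to 1.65. Stiff like the other.
- fence: Aluminium plate fixed on the bed, facing the carton's side, 170 mm long (x), 12 thick (y), with a round steel rail of 6 mm radius along its top, rail axis 100 mm above its origin. Origin: centre of its underside, on the bed; axes as the jig's. Its face to the carton is 6 mm from its origin, along +y. With the carton at the stop the gap is 44 to 80 mm.
- spacer1: A loose upright plywood spacer block, 50 x 22 x 158 mm (own x, y, z; 22 mm is its thickness), about 0.1 kg, one of three alike, standing on its small end on the table beside the jig. Origin: centre of its underside.
- spacer2: A loose upright plywood spacer block, 50 x 22 x 158 mm (own x, y, z; 22 mm is its thickness), about 0.1 kg, one of three alike, standing on its small end on the table beside the jig. Origin: centre of its underside.
- spacer3: A loose upright plywood spacer block, 50 x 22 x 158 mm (own x, y, z; 22 mm is its thickness), about 0.1 kg, one of three alike, standing on its small end on the table beside the jig. Origin: centre of its underside.
- wedge: Loose wooden wedge, 50 mm wide (x), 165 tall, 0.16 kg, point down in its holder. Origin: centre of the 6 mm foot. One face is upright (own y = +3 mm), for the carton side; the other slopes to -y, for the fence's rail: 6 mm + 0.36 z thick at height z, 45.6 mm from z = 110 up (grip block, y -42.6 to +3). Grip across the 50 mm width. Fills 12 to 38 mm at the rail.
- rack: Grey holder fixed on the table, 56 x 62 mm, about 70 mm high, with a slanted slot in which the wedge stands (wedge foot 10 mm above the table); the wedge lifts straight out. Origin on the table, below the middle of the wedge's foot; axes as the wedge's.
- banana_a: A loose small banana, 120 mm long, beyond the spacers. To be left alone.
- banana_b: A loose small banana, 120 mm long, lying to the robot's right. To be left alone.
- tape_roll: A tape roll lying flat, 90 mm across, 48 mm high. To be left alone.
- jar: A small closed jar, 40 mm across, 50 mm high, standing among the spacers. To be left alone.
- marker: A black marker pen, 134 mm long, 14 mm thick, lying to the robot's right. To be left alone.
Mind the look-alikes: they are no part of the job. Leave any green look-alike of the spacer1 alone.

How it is judged (in metres and radians):
On the way, in this order (a step that is already met when the one before it is completed fails the run):
1. the short flap is folded flat while the long flap still stands open (value of joint short_flap below 0.15 rad and value of joint long_flap above 0.6 rad), for 0.1 s.
2. both flaps are folded flat (value of joint each of short_flap, long_flap below 0.15 rad), for 0.1 s.
3. with the flaps flat, a spacer stands upright on the bed in the gap (all of step 2 and ((x of spacer1 in the frame of jig between -0.05 and 0.05 m and y of spacer1 in the frame of jig below -0.012 m and y of spacer1 in the frame of fence above 0.012 m and z of spacer1 in the frame of jig below 0.03 m and angle between spacer1's own z axis and vertical below 0.15 rad) or (x of spacer2 in the frame of jig between -0.05 and 0.05 m and y of spacer2 in the frame of jig below -0.012 m and y of spacer2 in the frame of fence above 0.012 m and z of spacer2 in the frame of jig below 0.03 m and angle between spacer2's own z axis and vertical below 0.15 rad) or (x of spacer3 in the frame of jig between -0.05 and 0.05 m and y of spacer3 in the frame of jig below -0.012 m and y of spacer3 in the frame of fence above 0.012 m and z of spacer3 in the frame of jig below 0.03 m and angle between spacer3's own z axis and vertical below 0.15 rad))), for 0.1 s.
At the end, for the whole second after the job is handed in: Flaps within 0.15 rad of flat; carton within 1.8 mm of the stop; a spacer upright (0.15 rad) on the bed in the gap, pressing the carton over 2.5 N; wedge upright (0.12 rad), foot under 100 mm above the table, still, pressing fence over 3 N and a spacer over 2 N, gripped over 3 N (all of step 2 and y of carton in the frame of jig above 0.0582 m and (((x of spacer1 in the frame of jig between -0.05 and 0.05 m and y of spacer1 in the frame of jig below -0.012 m and y of spacer1 in the frame of fence above 0.012 m and z of spacer1 in the frame of jig below 0.03 m and angle between spacer1's own z axis and vertical below 0.15 rad) and contact force between carton and spacer1 above 2.5 N) or ((x of spacer2 in the frame of jig between -0.05 and 0.05 m and y of spacer2 in the frame of jig below -0.012 m and y of spacer2 in the frame of fence above 0.012 m and z of spacer2 in the frame of jig below 0.03 m and angle between spacer2's own z axis and vertical below 0.15 rad) and contact force between carton and spacer2 above 2.5 N) or ((x of spacer3 in the frame of jig between -0.05 and 0.05 m and y of spacer3 in the frame of jig below -0.012 m and y of spacer3 in the frame of fence above 0.012 m and z of spacer3 in the frame of jig below 0.03 m and angle between spacer3's own z axis and vertical below 0.15 rad) and contact force between carton and spacer3 above 2.5 N)) and contact force between wedge and fence above 3 N and contact force between the fingers and wedge above 3 N and (contact force between wedge and spacer1 above 2 N or contact force between wedge and spacer2 above 2 N or contact force between wedge and spacer3 above 2 N) and angle between wedge's own z axis and vertical below 0.12 rad and z of wedge in the frame of jig below 0.1 m and linear speed of wedge below 0.02 m/s); the arm keeps its last pose, push and grip.
It fails at once if another thing on the table was pushed more than 40 mm (distance of any of banana_a, banana_b, tape_roll, jar, marker from where it was at the start of the episode above 0.04 m).
It also fails if it takes over 72 s, if anything falls off the work surface, if the arm or the gripper's body presses on something with over 40 N, if the wrist force passes 120 N, or if a joint passes its speed limit or range.

## Working session

There is one attempt and no reset: what is moved stays moved. The work goes in short steps, Python scripts to look and compute and a tool call to move; the robot and the scene stay as the last step left them, time stands still between calls to the robot, and variables do not carry over. Pictures are saved under pics/ and viewed, and the job is handed in when it is done.

Besides the shell and the picture viewer there is one more tool, called after "Emit:" as name(argument=value, ...) on one line, values as JSON. play_rows: Moves the arm, as the interface text tells. Its arguments: {"type":"object","properties":{"travel":{"type":"array","items":{"type":"array","items":{"type":"number"}}},"rotation":{"type":"array","items":{"type":"array","items":{"type":"number"}}},"claw":{"type":"array","items":{"type":"number"}},"squeeze":{"type":"number"}},"required":["travel","rotation","claw"]}

```bash
ls; mkdir -p pics
python3 - <<'E'
from rig import env
import cv2
print(env.observe())
for n in ("side","top","wrist"):
    print(n,env.camera_info(n))
    cv2.imwrite(f"pics/{n}0.png",env.get_image(n)[:,:,::-1])
E
```

```text
pics
{'time_s': 0.0, 'q': array([-7.54170179e+01,  2.18407535e+01,  7.43866182e+01, -4.96857431e-04,
        8.38576960e+01, -1.23364754e+01]), 'qvel': array([-0.00361562, -0.02214477, -0.01731938, -0.064369  , -0.01540575,
       -0.05077432]), 'joint_efforts': array([-8.03983203e-04, -4.48465633e+01, -2.31278801e+01, -2.11318720e-04,
        4.79155642e-03,  1.07329714e-05]), 'position': array([ 0.24891714, -0.49010765,  0.23070302]), 'tool_rot': array([[-3.82167735e-04,  4.52738091e-01, -8.91643468e-01],
       [ 1.43470907e-03, -8.91642368e-01, -4.52738147e-01],
       [-9.99998898e-01, -1.45227088e-03, -3.08790501e-04]]), 'ft_force': array([0.56541699, 0.37117391, 0.1143661 ]), 'wrist_torque': array([-0.00377917, -0.00539698, -0.00953337]), 'grip_width': 0.08574393193856136}
side {'vertical_fov': 54.840120896493225, 'cx': 273.41212212209365, 'cy': 217.39890194366677, 'eye': array([0.50361997, 0.56131493, 0.73332035]), 'rotation': array([[-0.99868675, -0.02703675,  0.04351773],
       [-0.04867063,  0.76592368, -0.64108664],
       [-0.01599836, -0.64236277, -0.76623373]])}
top {'vertical_fov': 44.67003164232596, 'cx': 276.7036221944963, 'cy': 212.9979255098377, 'eye': array([ 0.43490415, -0.00256805,  1.17058896]), 'rotation': array([[ 0.00751294, -0.99562623,  0.09312338],
       [-0.99993124, -0.00664148,  0.00966456],
       [-0.00900381, -0.09318959, -0.99560767]])}
wrist {'vertical_fov': 65.70646984690485, 'cx': 278.06464866506025, 'cy': 214.40117327426702, 'eye': array([ 0.32187732, -0.45241042,  0.37310002]), 'rotation': array([[ 0.45313733, -0.84615988, -0.28049959],
       [-0.89143951, -0.43063762, -0.1410207 ],
       [-0.00146762,  0.31395016, -0.94943833]])}
```

View pics/top0.png

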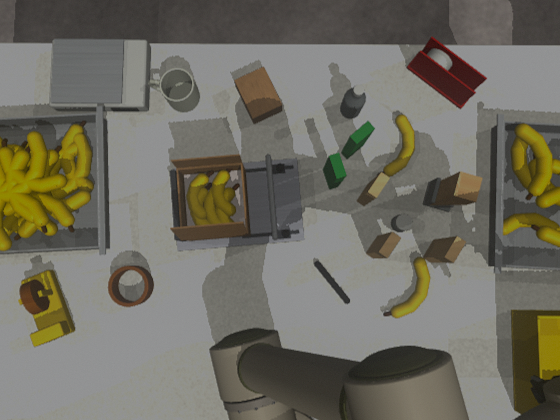

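View pics/side0.png

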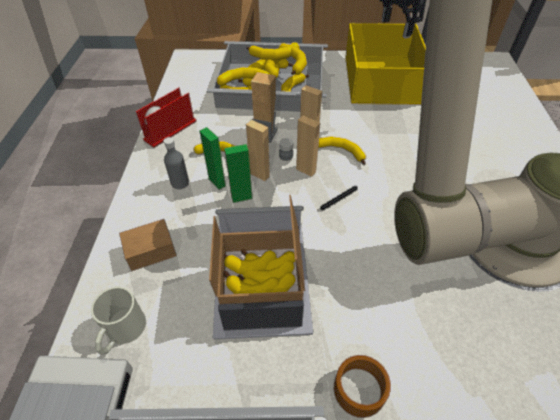

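View pics/wrist0.png

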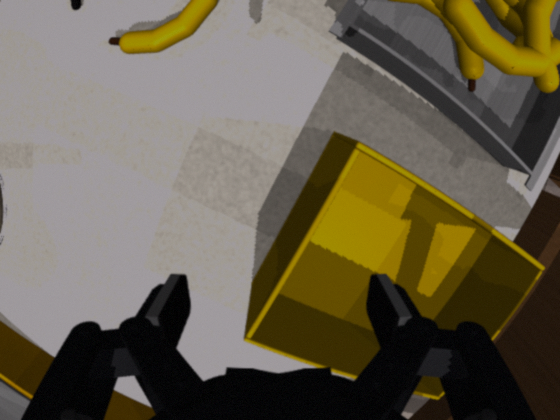

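```bash
cat > h.py <<'E'
from rig import env
import numpy as np, cv2
def px2w(n,u,v,z,ci=None):
    c=ci or env.camera_info(n); f=210/np.tan(np.radians(c['vertical_fov']/2))
    d=np.array([(u-c['cx'])/f,(v-c['cy'])/f,1.])
    if n=='wrist':
        a=np.array([u-c['cx'],v-c['cy']]); r=np.hypot(*a); th=r/f
        d=np.array([*(a/max(r,1e-9)*np.sin(th)),np.cos(th)])
    d=c['rotation']@d; e=c['eye']; t=(z-e[2])/d[2]; return e+t*d
def w2px(n,P,ci=None):
    c=ci or env.camera_info(n); f=210/np.tan(np.radians(c['vertical_fov']/2))
    p=(np.atleast_2d(P)-c['eye'])@c['rotation']
    if n=='wrist':
        r=np.hypot(p[:,0],p[:,1]); th=np.arctan2(r,p[:,2]); return np.c_[c['cx']+f*th*p[:,0]/r,c['cy']+f*th*p[:,1]/r]
    return np.c_[c['cx']+f*p[:,0]/p[:,2],c['cy']+f*p[:,1]/p[:,2]]
def crop(src,dst,u0,v0,u1,v1,s,draw=()):
    im=cv2.imread(src) if isinstance(src,str) else src[:,:,::-1]
    im=cv2.resize(im[v0:v1,u0:u1],None,fx=s,fy=s,interpolation=cv2.INTER_CUBIC)
    im=np.clip(im.astype(float)*1.5,0,255).astype(np.uint8)
    for i in range(u0-u0%20+20,u1,20):
        cv2.line(im,(int((i-u0)*s),0),(int((i-u0)*s),6),(0,0,255),1); cv2.putText(im,str(i),(int((i-u0)*s)-10,18),0,.4,(0,0,255),1)
    for i in range(v0-v0%20+20,v1,20):
        cv2.line(im,(0,int((i-v0)*s)),(6,int((i-v0)*s)),(0,0,255),1); cv2.putText(im,str(i),(8,int((i-v0)*s)+4),0,.4,(0,0,255),1)
    for a,b,col in draw:
        cv2.line(im,tuple(int((x-o)*s+s/2) for x,o in zip(a,(u0,v0))),tuple(int((x-o)*s+s/2) for x,o in zip(b,(u0,v0))),col,1)
    cv2.imwrite(dst,im)
E
python3 - <<'E'
from h import *
crop('pics/top0.png','pics/a1.png',160,140,310,255,5)
crop('pics/top0.png','pics/a2.png',330,90,490,210,5)
crop('pics/top0.png','pics/a4.png',330,190,490,310,5)
crop('pics/side0.png','pics/a3.png',190,60,330,340,2.1)
E
```

```text
(no output)
```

View pics/a1.png

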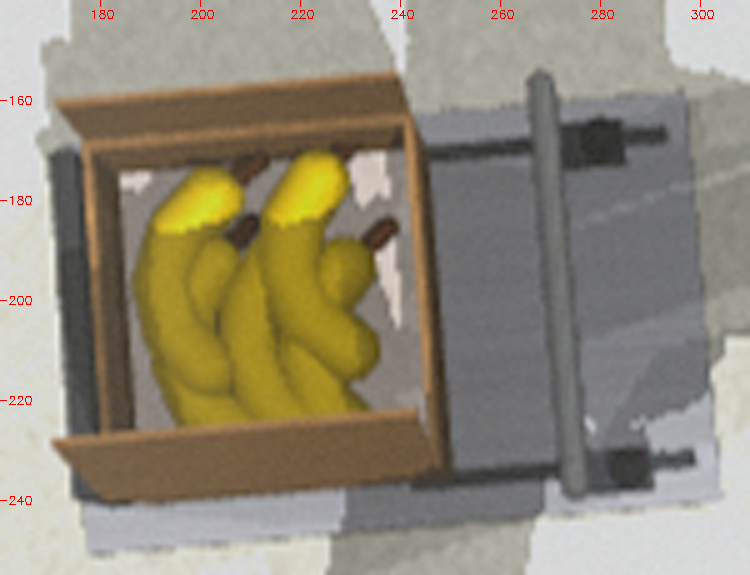

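View pics/a2.png

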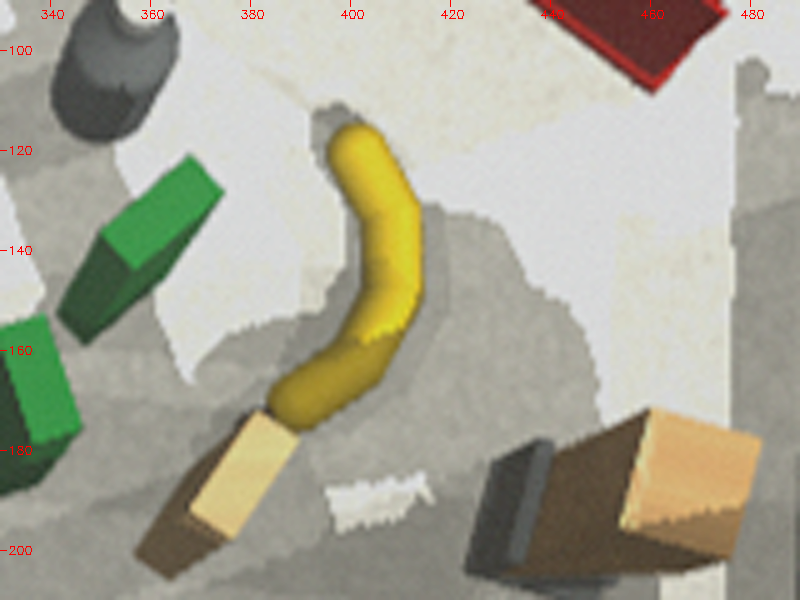

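View pics/a4.png

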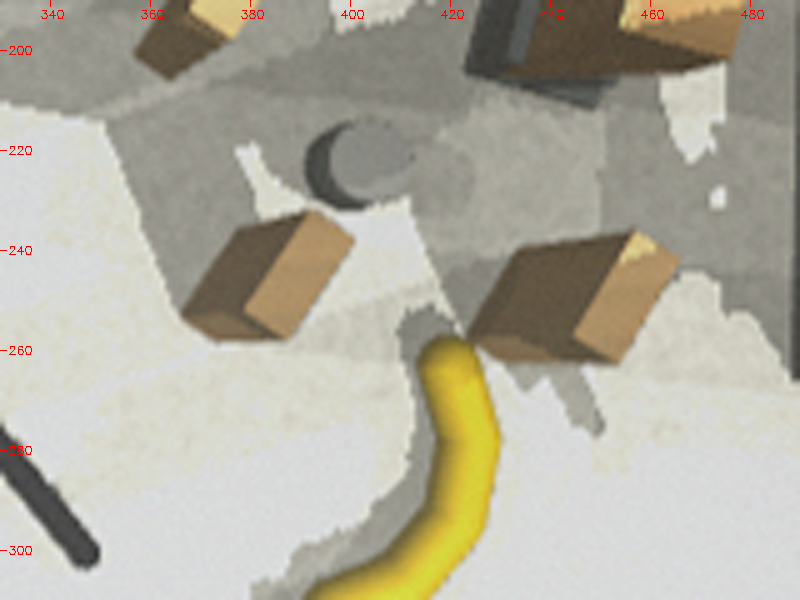

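View pics/a3.png

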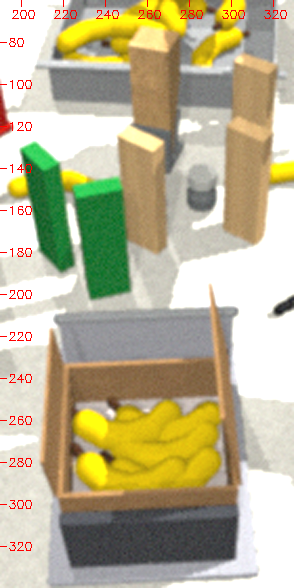

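Run:
```python
from h import *
np.set_printoptions(precision=4,suppress=True)
def s(n,pts,z):
    r=np.array([px2w(n,*p,z)[:2] for p in pts]); 
    print(r.tolist() if 0 else r, 'edges',np.linalg.norm(np.roll(r,-1,0)-r,axis=1)); return r
c=lambda L,u0,v0:[(u0+x/5-.0,v0+y/5) for x,y in L]
print('bed');s('top',c([(685,90),(720,495),(90,555)],160,140),.01)
print('rail ends');s('top',c([(540,75),(575,495)],160,140),.11)
print('carton front rim (fence side) outer');s('top',c([(413,120),(450,470)],160,140),.11)
print('carton hinge short line');s('top',c([(85,148),(410,118)],160,140),.11)
for nm,L,o in (('A',[(262,410),(298,435),(232,540),(190,510)],(330,90)),('B',[(315,210),(355,240),(285,340),(243,310)],(330,190)),('C',[(635,230),(680,262),(617,363),(572,333)],(330,190))):
    print(nm); r=s('top',c(L,*o),.158); print('ctr',r.mean(0))
print('W'); r=s('top',c([(652,407),(762,438),(735,557),(620,527)],330,90),.175); print(r.mean(0))
print('greens');s('top',c([(190,153),(225,193),(135,270),(102,235)],330,90),.158)
print('jar',px2w('top',330+375/5,190+158/5,.05)[:2])
```

```text
bed
[[ 0.671  -0.0371]
 [ 0.4846 -0.0537]
 [ 0.4554  0.232 ]] edges [0.1871 0.2872 0.3448]
rail ends
[[0.6567 0.027 ]
 [0.4799 0.0109]] edges [0.1775 0.1775]
carton front rim (fence side) outer
[[0.6372 0.0803]
 [0.4899 0.0629]] edges [0.1483 0.1483]
carton hinge short line
[[0.6244 0.2182]
 [0.638  0.0815]] edges [0.1374 0.1374]
A
[[ 0.6134 -0.2036]
 [ 0.6034 -0.2179]
 [ 0.5609 -0.1911]
 [ 0.5729 -0.1745]] edges [0.0174 0.0502 0.0204 0.0499]
ctr [ 0.5877 -0.1968]
B
[[ 0.4934 -0.2232]
 [ 0.4816 -0.2388]
 [ 0.442  -0.2107]
 [ 0.4537 -0.1943]] edges [0.0195 0.0486 0.0201 0.0491]
ctr [ 0.4677 -0.2167]
C
[[ 0.4864 -0.3492]
 [ 0.4739 -0.3666]
 [ 0.434  -0.3408]
 [ 0.4456 -0.3235]] edges [0.0214 0.0475 0.0209 0.0482]
ctr [ 0.46  -0.345]
W
[[ 0.6125 -0.3532]
 [ 0.6005 -0.396 ]
 [ 0.5534 -0.384 ]
 [ 0.5649 -0.3395]] edges [0.0444 0.0486 0.046  0.0495]
[ 0.5828 -0.3682]
greens
[[ 0.7184 -0.1758]
 [ 0.7019 -0.1898]
 [ 0.6701 -0.1533]
 [ 0.6844 -0.1401]] edges [0.0215 0.0484 0.0194 0.0493]
jar [ 0.5226 -0.2733]
```

Run:
```python
from h import *
crop('pics/side0.png','pics/a5.png',200,60,330,190,5)
```

```text
(no output)
```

View pics/a5.png

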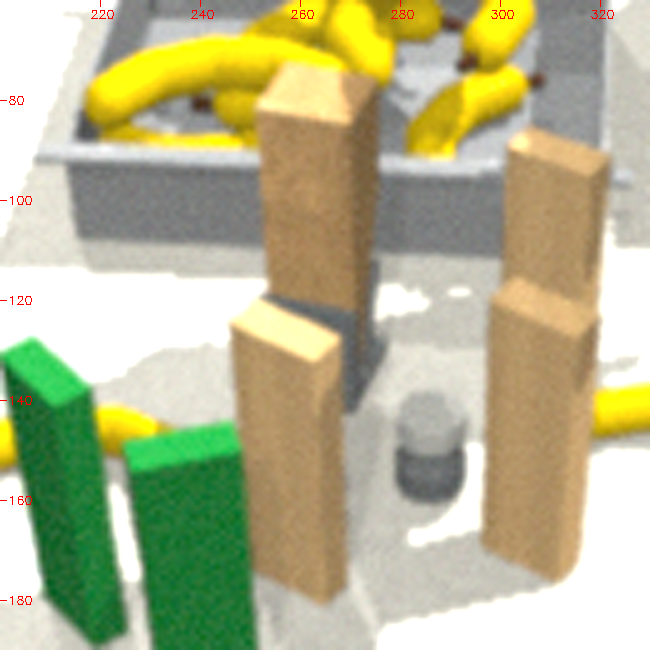

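```bash
cat >> h.py <<'E'
def wedge(o,yaw,zf):
    # edges of wedge, o = xy of foot, zf foot height
    c,s=np.cos(yaw),np.sin(yaw); R=np.array([[c,-s],[s,c]])
    prof=[(3,0),(3,165),(-42.6,165),(-42.6,110),(-3,0)]
    P=[]
    for x in(-25,25): P.append([np.r_[R@np.array([x,y])/1000+o,zf+z/1000] for y,z in prof])
    E=[]
    for k in range(2):
        for i in range(5): E.append((P[k][i],P[k][(i+1)%5]))
    for i in range(5): E.append((P[0][i],P[1][i]))
    return E
def box(o,yaw,x0,x1,y0,y1,z0,z1):
    c,s=np.cos(yaw),np.sin(yaw); R=np.array([[c,-s],[s,c]])
    f=lambda x,y,z:np.r_[R@np.array([x,y])+o,z]
    q=[(x0,y0),(x1,y0),(x1,y1),(x0,y1)];E=[]
    for i in range(4):
        a,b=q[i],q[(i+1)%4]
        E+=[(f(*a,z0),f(*b,z0)),(f(*a,z1),f(*b,z1)),(f(*a,z0),f(*a,z1))]
    return E
def dr(n,E,col,ci=None):
    return [(w2px(n,a,ci)[0],w2px(n,b,ci)[0],col) for a,b in E]
E
python3 - <<'E'
from h import *
c=np.array([.5828,-.3682])
for k,yaw in enumerate((-14.5,165.5)):
    y=np.radians(yaw); o=c+.0198*np.array([-np.sin(y),np.cos(y)]); print(yaw,o)
    E=wedge(o,y,.01); B=box(o,y,-.028,.028,-.031,.031,0,.07)
    crop('pics/side0.png',f'pics/w{k}s.png',230,60,310,180,5,dr('side',E,(0,255,0))+dr('side',B,(255,0,0)))
    crop('pics/top0.png',f'pics/w{k}t.png',410,150,500,220,5,dr('top',E,(0,255,0))+dr('top',B,(255,0,0)))
a=[cv2.imread(f'pics/w{k}{n}.png') for n in 'st' for k in (0,1)]
cv2.imwrite('pics/ws.png',cv2.hconcat(a[:2])[:, :]); cv2.imwrite('pics/wt.png',cv2.vconcat(a[2:]))
E
```

```text
-14.5 [ 0.58775752 -0.34903068]
165.5 [ 0.57784248 -0.38736932]
```

View pics/ws.png

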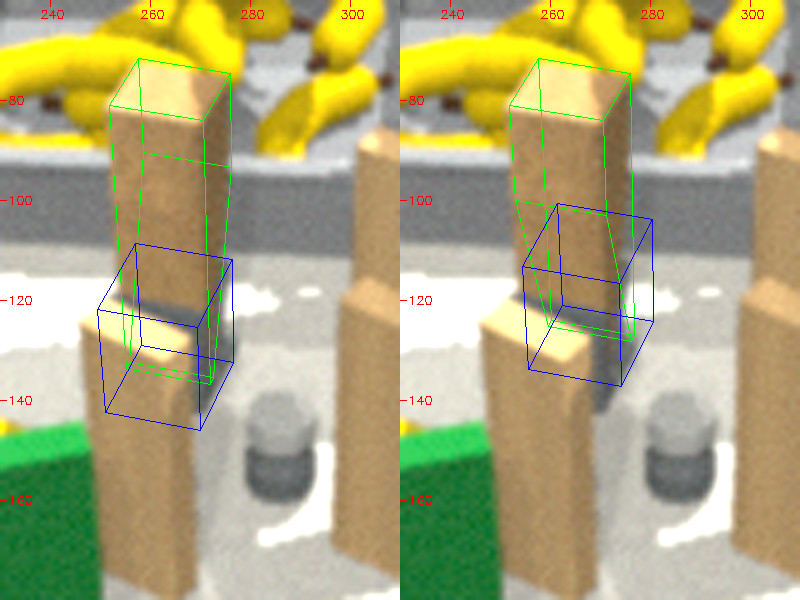

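View pics/wt.png

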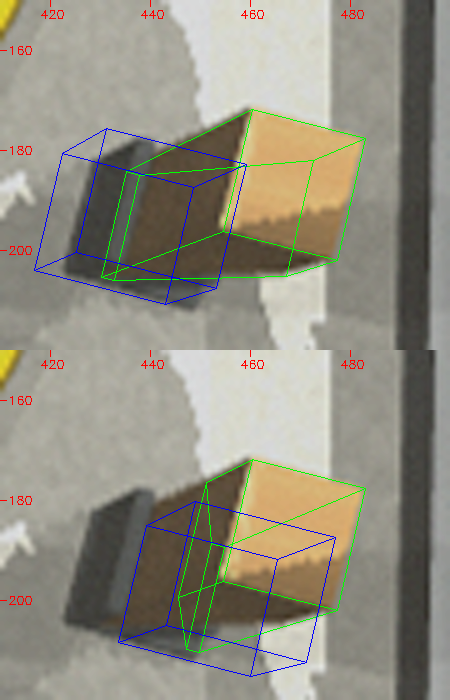

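Emit:
play_rows(travel=[[2.15,3.2,1],[2.15,3.2,1],[2.15,3.2,1],[2.15,3.2,1],[2.15,3.2,0],[2.15,3.2,0],[2.15,3.2,0],[2.15,3.2,0],[2.15,3.2,0],[2.15,3.2,0],[2.15,3.2,0],[2.15,3.2,0]], rotation=[[0,0,0.12],[0,0,0.12],[0,0,0.12],[0,0,0.12],[0,0,0.12],[0,0,0.12],[0,0,0.12],[0,0,0.12],[0,0,0.12],[0,0,0.12],[0,0,0],[0,0,0]], claw=[0,0,0,0,0,0,0,0,0,0,0,0])

```text
time_s: 1.15
position: [0.5101, -0.0919, 0.2694]
tool_rot: [[-0.006, 0.99, 0.144], [-0.001, 0.144, -0.99], [-1.0, -0.006, -0.0]]
ft_force: [0.6, -1.2, 0.8]
grip_width: -0.0001
```

```bash
cat >> h.py <<'E'
O=np.array([.5649,.0890]); JY=np.radians(5.5)
RJ=np.array([[np.cos(JY),-np.sin(JY)],[np.sin(JY),np.cos(JY)]])
def J(x,y): return O+RJ@np.array([x,y])
def st():
    s=env.observe(); R=s['tool_rot']; p=s['position']
    print('t %.2f pos %s yaw %.2f tilt %s F %s M %s w %.4f'%(s['time_s'],p.round(4),np.degrees(np.arctan2(R[1,1],R[0,1])),R[:2,0].round(4),s['ft_force'].round(1),s['wrist_torque'].round(2),s['grip_width'])); print('jig',(RJ.T@(p[:2]-O)).round(4))
    return s
E
python3 - <<'E'
from h import *
s=st(); print(J(.12,.053), (J(.12,.053)-s['position'][:2])*100)
c=lambda L,u0,v0:[(u0+x/5,v0+y/5) for x,y in L]
for z,L in ((.165,[(57,100),(397,75)]),(.212,[(50,440),(415,410)])):
  print([RJ.T@(px2w('top',*p,z)[:2]-O) for p in c(L,160,140)])
E
```

```text
t 1.15 pos [ 0.5101 -0.0919  0.2694] yaw 8.25 tilt [-0.0057 -0.0005] F [ 0.6 -1.2  0.8] M [ 0.01 -0.03  0.05] w -0.0001
jig [-0.0719 -0.1748]
[0.67926772 0.15325749] [16.91919757 24.51096136]
[array([0.08116253, 0.12229745]), array([ 0.07899999, -0.01401338])]
[array([-0.05836613,  0.12451571]), array([-0.05932284, -0.01334574])]
```

Emit:
play_rows(travel=[[2.2,3.1,0],[2.2,3.1,0],[2.2,3.1,0],[2.2,3.1,0],[2.2,3.1,0],[2.2,3.1,0],[2.2,3.1,0],[1.5,2.8,0],[0,0,-2],[0,0,-3.5],[0,0,-3.5],[0,0,-1.5]], rotation=[[0,0,-0.02],[0,0,-0.02],[0,0,0],[0,0,0],[0,0,0],[0,0,0],[0,0,0],[0,0,0],[0,0,0],[0,0,0],[0,0,0],[0,0,0]], claw=[0,0,0,0,0,0,0,0,0,0,0,0])

```text
time_s: 2.15
position: [0.6875, 0.1785, 0.1591]
tool_rot: [[-0.002, 0.994, 0.114], [0.002, 0.114, -0.994], [-1.0, -0.001, -0.002]]
ft_force: [-0.6, -0.0, -1.3]
grip_width: 0.0001
```

Run:
```python
from h import *
s=st(); ci=env.camera_info('wrist')
im=env.get_image('side'); crop(im,'pics/b1.png',180,100,340,340,2.5)
```

```text
t 2.15 pos [0.6875 0.1785 0.1591] yaw 6.52 tilt [-0.0016  0.0016] F [-0.6 -0.  -1.3] M [0.03 0.02 0.01] w 0.0001
jig [0.1306 0.0773]
```

View pics/b1.png

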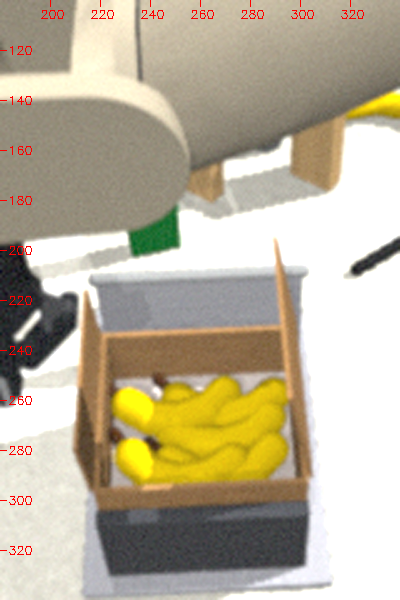

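Emit:
play_rows(travel=[[0,-1.2,-2.6],[-1.5,-0.6,0],[-1.5,-0.15,0],[-1.5,-0.15,0],[-1.5,-0.15,0],[-1.5,-0.15,0],[-1.5,-0.15,-0.4],[0,0,-0.6],[0,0,-0.4]], rotation=[[0,0,-0.01],[0,0,0],[0,0,0],[0,0,0],[0,0,0],[0,0,0],[0,0,0],[0,0,0],[0,0,0]], claw=[0,0,0,0,0,0,0,0,0])

```text
time_s: 2.95
position: [0.5982, 0.1515, 0.1199]
tool_rot: [[0.006, 0.995, 0.102], [0.003, 0.102, -0.995], [-1.0, 0.006, -0.002]]
ft_force: [-0.7, -0.6, 2.1]
grip_width: -0.0001
```

Run:
```python
from h import *
s=st()
im=env.get_image('side'); crop(im,'pics/b2.png',180,150,340,340,3)
```

```text
t 2.95 pos [0.5982 0.1515 0.1199] yaw 5.84 tilt [0.0059 0.0026] F [-0.7 -0.6  2.1] M [-0.02  0.1   0.  ] w -0.0001
jig [0.0391 0.059 ]
```

View pics/b2.png

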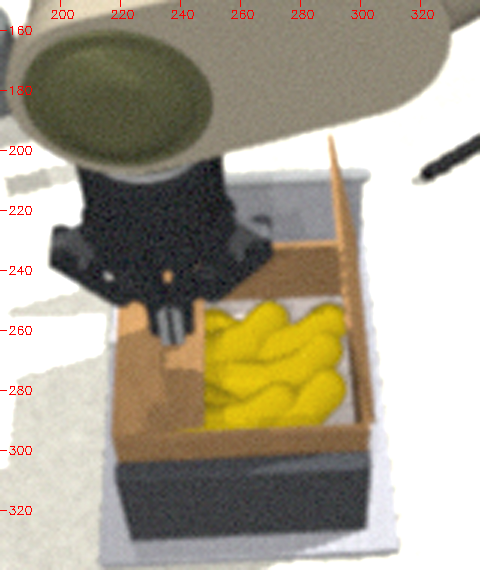

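Emit:
play_rows(travel=[[0,0,-0.5],[0,0,-0.3],[0,0,-0.2]], rotation=[[0,0,0],[0,0,0],[0,0,0]], claw=[0,0,0])

```text
time_s: 3.25
position: [0.5993, 0.1516, 0.1123]
tool_rot: [[0.005, 0.995, 0.102], [0.002, 0.102, -0.995], [-1.0, 0.006, -0.002]]
ft_force: [-15.2, -1.7, 30.5]
grip_width: -0.0001
```

Emit:
play_rows(travel=[[0,0,3.5],[0,0,4],[0,0,4],[-1,0,3.5],[-3.5,-0.5,0],[-3.5,-0.5,0],[-3.5,-0.5,0],[-3.5,-0.5,0],[-1.5,-0.2,0],[0,0,-2.5],[0,0,-3],[0,0,-2.5]], rotation=[[0,0,0],[0,0,0],[0,0,0],[0,0,0],[0,0,0],[0,0,0],[0,0,0],[0,0,0],[0,0,0],[0,0,0],[0,0,0],[0,0,0]], claw=[0,0,0,0,0,0,0,0,0,0,0,0])

```text
time_s: 4.25
position: [0.4358, 0.1286, 0.1883]
tool_rot: [[0.02, 0.995, 0.101], [0.002, 0.101, -0.995], [-1.0, 0.021, -0.0]]
ft_force: [0.5, -0.5, -0.7]
grip_width: -0.0001
```

Run:
```python
from h import *
s=st()
im=env.get_image('side'); crop(im,'pics/b3.png',180,150,380,340,3)
```

```text
t 4.25 pos [0.4358 0.1286 0.1883] yaw 5.81 tilt [0.0204 0.0025] F [ 0.5 -0.5 -0.7] M [-0.01 -0.06 -0.  ] w -0.0001
jig [-0.1247  0.0518]
```

View pics/b3.png

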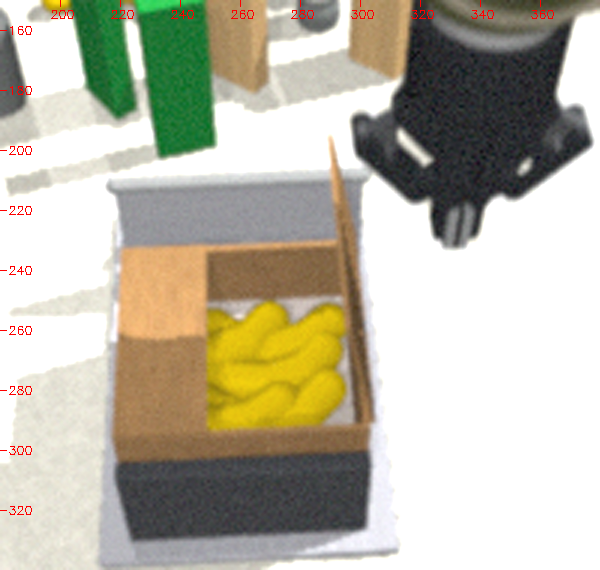

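Emit:
play_rows(travel=[[2,0.2,0],[2,0.2,0],[2,0.2,0],[2,0.2,-0.8],[1.7,0.2,-1.6],[1.2,0.1,-2],[0.6,0,-1.8],[0,0,-0.6],[0,0,-0.4]], rotation=[[0,0.02,0],[0,0,0],[0,0,0],[0,0,0],[0,0,0],[0,0,0],[0,0,0],[0,0,0],[0,0,0]], claw=[0,0,0,0,0,0,0,0,0])

```text
time_s: 5.05
position: [0.5586, 0.1402, 0.115]
tool_rot: [[-0.012, 0.995, 0.101], [0.002, 0.101, -0.995], [-1.0, -0.012, -0.003]]
ft_force: [-25.7, -2.7, 61.9]
grip_width: 0.0001
```

Run:
```python
from h import *
s=st()
im=env.get_image('side'); crop(im,'pics/b4.png',180,150,380,340,3)
```

```text
t 5.05 pos [0.5586 0.1402 0.115 ] yaw 5.81 tilt [-0.0123  0.0018] F [-25.7  -2.7  61.9] M [-0.45  4.62  0.04] w 0.0001
jig [-0.0014  0.0516]
```

View pics/b4.png

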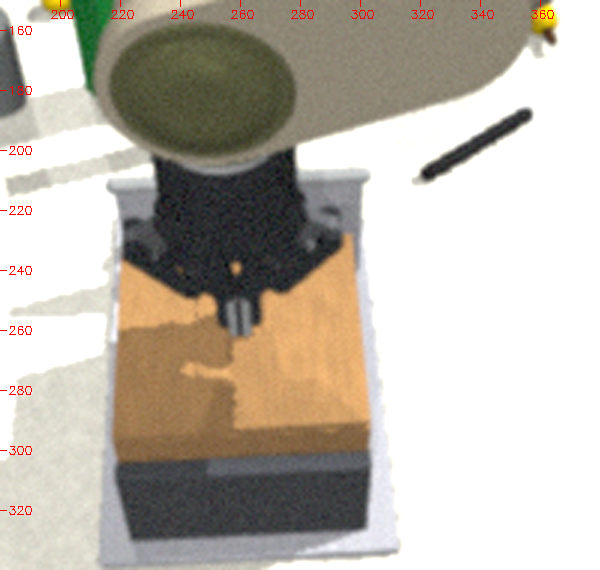

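Emit:
play_rows(travel=[[0,0,3],[0,0,4],[0,-1,4],[-1,-3.5,2],[-1,-4,0],[-1,-4,0],[-1,-4,0],[-1,-4,0],[-1,-4,0],[-1,-4,0],[-1,-3.5,0],[-1,-3,0]], rotation=[[0,0,0],[0,0,0],[0,0,0],[0,0,-0.12],[0,0,-0.12],[0,0,-0.12],[0,0,-0.12],[0,0,-0.12],[0,0,-0.12],[0,0,0],[0,0,0],[0,0,0]], claw=[0,0,0,8.5,8.5,8.5,8.5,8.5,8.5,8.5,8.5,8.5])

```text
time_s: 6.1
position: [0.4643, -0.2143, 0.266]
tool_rot: [[0.005, 0.8, -0.6], [0.004, -0.6, -0.8], [-1.0, 0.001, -0.006]]
ft_force: [1.1, -0.8, -0.1]
grip_width: 0.0851
```

Run:
```python
from h import *
s=st(); print((np.array([.4677,-.2167])-s['position'][:2])*100)
im=env.get_image('top'); crop(im,'pics/c1.png',160,140,310,255,5)
ci=env.camera_info('wrist'); wi=env.get_image('wrist'); cv2.imwrite('pics/c1w.png',wi[:,:,::-1])
import pickle; pickle.dump((ci,wi),open('c1w.pkl','wb'))
```

```text
t 6.10 pos [ 0.4643 -0.2143  0.266 ] yaw -36.85 tilt [0.0048 0.0043] F [ 1.1 -0.8 -0.1] M [-0.   -0.03  0.01] w 0.0851
jig [-0.1292 -0.2922]
[ 0.34131026 -0.24196827]
```

View pics/c1.png

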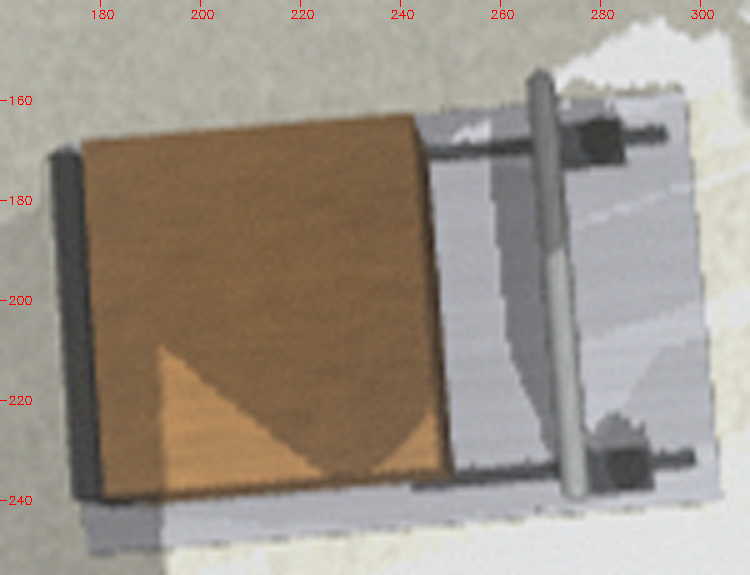

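View pics/c1w.png

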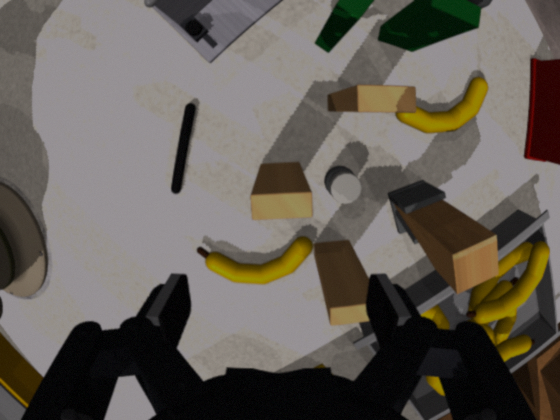

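Run:
```python
from h import *
import pickle
ci,wi=pickle.load(open('c1w.pkl','rb'))
np.set_printoptions(precision=4,suppress=True)
print(w2px('wrist',[[.4677,-.2167,.158],[.46,-.345,.158]],ci))
crop(wi,'pics/c2.png',240,150,330,230,8)
print(ci['eye'])
```

```text
[[280.8589 209.1538]
 [354.6159 316.1339]]
[ 0.512  -0.1532  0.4085]
```

View pics/c2.png

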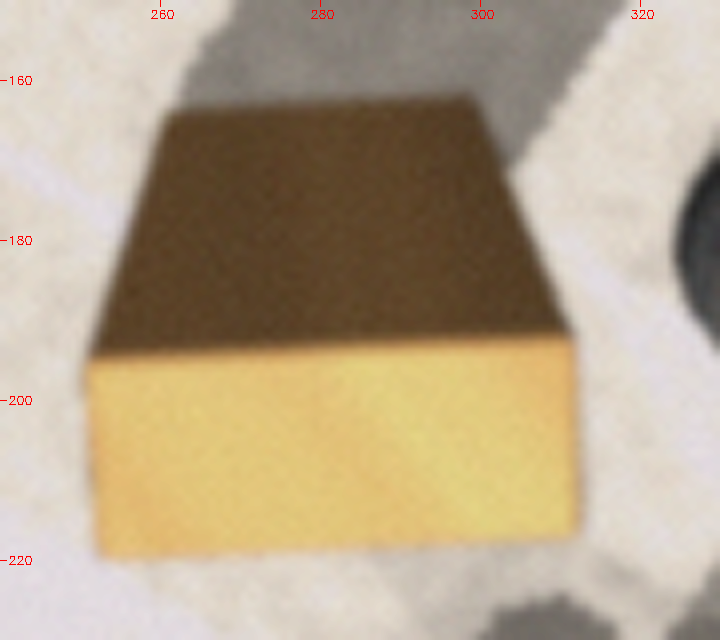

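Run:
```python
from h import *
import pickle
ci,wi=pickle.load(open('c1w.pkl','rb'))
np.set_printoptions(precision=4,suppress=True)
P=np.array([px2w('wrist',240+x/8,150+y/8,.158,ci)[:2] for x,y in ((88,357),(572,337),(582,533),(99,557))])
print(P,P.mean(0),np.linalg.norm(np.roll(P,-1,0)-P,axis=1)); d=P[1]-P[0]+P[2]-P[3]; print(np.degrees(np.arctan2(d[1],d[0])))
s=env.observe(); print((P.mean(0)-s['position'][:2])*100)
```

```text
[[ 0.456  -0.1926]
 [ 0.4957 -0.22  ]
 [ 0.4846 -0.2375]
 [ 0.4438 -0.2098]] [ 0.47  -0.215] [0.0483 0.0206 0.0493 0.0211]
-34.32817334791685
[0.607  0.1045]
```

Emit:
play_rows(travel=[[0.45,-0.1,-2],[0,0,-3.5],[0,0,-3.5],[0,0,-2.7],[0,0,-1.8],[0,0,-0.3],[0,0,0],[0,0,0],[0,0,0],[0,0,0],[0,0,0],[0,0,0]], rotation=[[0,0,0.035],[0,0,0],[0,0,0],[0,0,0],[0,0,0],[0,0,0],[0,0,0],[0,0,0],[0,0,0],[0,0,0],[0,0,0],[0,0,0]], claw=[8.5,8.5,8.5,8.5,8.5,8.5,8.5,3,3,3,3,3], squeeze=30)

```text
time_s: 7.2
position: [0.4727, -0.2166, 0.1343]
tool_rot: [[0.018, 0.819, -0.573], [-0.005, -0.573, -0.819], [-1.0, 0.017, -0.006]]
ft_force: [0.9, 0.4, -1.1]
grip_width: 0.0495
```

Run:
```python
from h import *
s=st()
wi=env.get_image('wrist'); cv2.imwrite('pics/d1.png',wi[:,:,::-1])
```

```text
t 7.20 pos [ 0.4727 -0.2166  0.1343] yaw -34.99 tilt [ 0.0178 -0.0047] F [ 0.9  0.4 -1.1] M [-0.02  0.03  0.01] w 0.0495
jig [-0.1211 -0.2954]
```

View pics/d1.png

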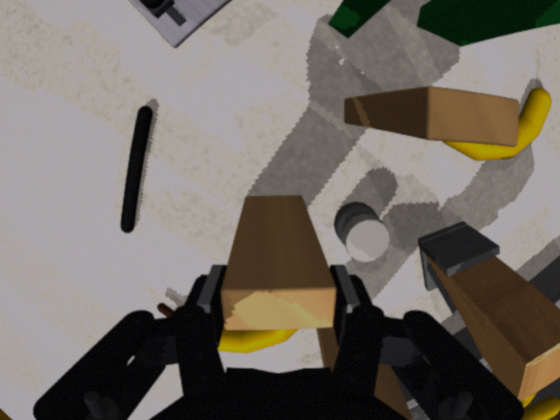

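Emit:
play_rows(travel=[[0,0,0],[0,0,0],[0,0,-0.6],[0,0,-0.7],[0,0,0],[0,0,0],[0,0,0],[0,0,0],[0,0,0],[0,0,0]], rotation=[[0,0,0],[0,0,0],[0.005,0.018,0],[0,0,0],[0,0,0],[0,0,0],[0,0,0],[0,0,0],[0,0,0],[0,0,0]], claw=[6.5,6.5,6.5,6.5,6.5,3,3,3,3,3], squeeze=30)

```text
time_s: 8.08
position: [0.4726, -0.2167, 0.1204]
tool_rot: [[-0.002, 0.819, -0.574], [0.001, -0.574, -0.819], [-1.0, -0.003, 0.001]]
ft_force: [-0.2, 0.2, 0.2]
grip_width: 0.0496
```

Run:
```python
from h import *
s=st()
```

```text
t 8.08 pos [ 0.4726 -0.2167  0.1204] yaw -35.00 tilt [-0.0025  0.001 ] F [-0.2  0.2  0.2] M [0.   0.06 0.02] w 0.0496
jig [-0.1212 -0.2954]
```

Emit:
play_rows(travel=[[0,0,3],[0,0,4],[0,0,4],[0,1,3.5],[1.2,3.5,0],[1.2,3.5,0],[1.2,3.5,0],[1.2,3.5,0],[1.2,3.5,0],[1.2,3.5,0],[1.2,3.0,0],[0,0,0]], rotation=[[0,0,0],[0,0,0],[0,0,0],[0,0,0],[0,0,0.118],[0,0,0.118],[0,0,0.118],[0,0,0.118],[0,0,0.118],[0,0,0.118],[0,0,0],[0,0,0]], claw=[3,3,3,3,3,3,3,3,3,3,3,3])

```text
time_s: 9.08
position: [0.5561, 0.0444, 0.2713]
tool_rot: [[-0.002, 0.992, 0.126], [-0.002, 0.126, -0.992], [-1.0, -0.002, 0.002]]
ft_force: [-0.4, 0.5, -0.9]
grip_width: 0.0498
```

Run:
```python
from h import *
s=st(); print((J(0,-.0395)-s['position'][:2])*100)
ci=env.camera_info('wrist');wi=env.get_image('wrist'); cv2.imwrite('pics/d2.png',wi[:,:,::-1])
import pickle; pickle.dump((ci,wi),open('d2w.pkl','wb'))
```

```text
t 9.08 pos [0.5561 0.0444 0.2713] yaw 7.21 tilt [-0.0022 -0.0021] F [-0.4  0.5 -0.9] M [ 0.06 -0.01  0.03] w 0.0498
jig [-0.013  -0.0435]
[1.25648691 0.52384108]
```

View pics/d2.png

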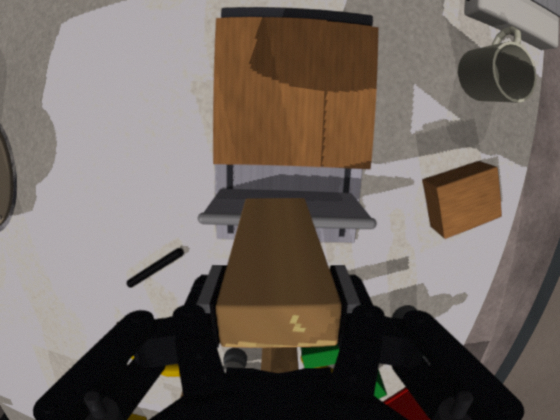

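Run:
```python
from h import *
import pickle
ci,wi=pickle.load(open('d2w.pkl','rb'))
crop(wi,'pics/d3.png',190,130,390,250,4)
```

```text
(no output)
```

View pics/d3.png

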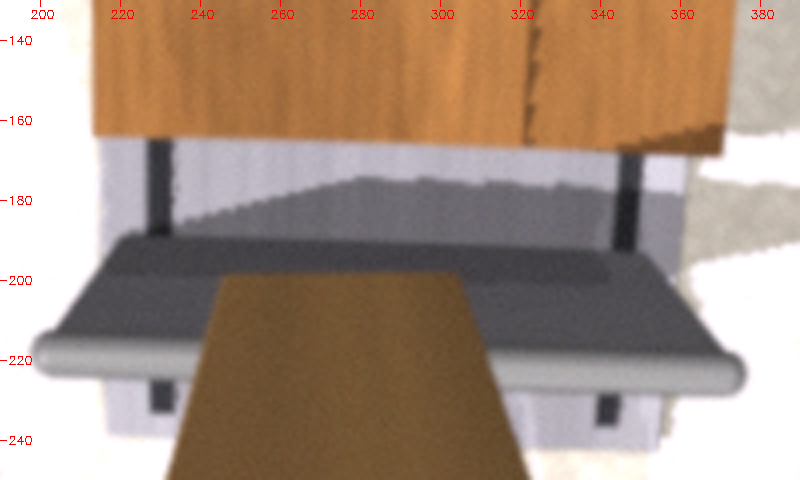

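Run:
```python
from h import *
import pickle
np.set_printoptions(precision=4,suppress=True)
ci,wi=pickle.load(open('d2w.pkl','rb'))
def g(x,y,z): 
    P=px2w('wrist',190+x/4,130+y/4,z,ci)[:2]; return P,RJ.T@(P-O)
for nm,pts in (('fence base',[(125,234,.01),(640,252,.01)]),('rail upper edge',[(60,338,.113),(720,357,.113)]),('carton edge',[(92,136,.113),(722,157,.113)]),('rail lower',[(60,374,.108),(720,394,.108)]),('bed edge',[(110,434,.01),(655,450,.01)])):
    r=[g(*p) for p in pts]; d=r[1][0]-r[0][0]; print(nm,r[0][1],r[1][1],'len',np.linalg.norm(d),'ang',np.degrees(np.arctan2(d[1],d[0])))
B=[(x,y) for x,y in((166,480),(220,276),(458,274),(530,480))]
print([g(220,274,.151)[1],g(458,273,.151)[1]])
```

```text
fence base [-0.0851 -0.0627] [ 0.0819 -0.0633] len 0.1670220452295251 ang 5.267199804229853
rail upper edge [-0.0841 -0.0636] [ 0.0808 -0.0635] len 0.16490921987151255 ang 5.522663469790442
carton edge [-0.0747 -0.0129] [ 0.0757 -0.0128] len 0.15042843851094995 ang 5.5617900958631195
rail lower [-0.0857 -0.075 ] [ 0.0837 -0.0753] len 0.16937039590129738 ang 5.38052806512483
bed edge [-0.0921 -0.1327] [ 0.0944 -0.1331] len 0.1865460200897214 ang 5.372866852514385
[array([-0.0402, -0.0354]), array([ 0.0097, -0.0336])]
```

Emit:
play_rows(travel=[[1.2,0.6,0],[0.25,0.15,-1],[0,0,-3],[0,0,-3],[0,0,-2.5],[0,0,-1],[0,0,0]], rotation=[[0,0,-0.03],[0,0,0],[0,0,0],[0,0,0],[0,0,0],[0,0,0],[0,0,0]], claw=[3,3,3,3,3,3,3])

```text
time_s: 9.72
position: [0.5672, 0.0445, 0.1589]
tool_rot: [[-0.004, 0.996, 0.092], [-0.006, 0.092, -0.996], [-1.0, -0.004, 0.005]]
ft_force: [0.2, 0.5, -0.3]
grip_width: 0.0495
```

Run:
```python
from h import *
s=st()
ci=env.camera_info('wrist');wi=env.get_image('wrist'); cv2.imwrite('pics/d4.png',wi[:,:,::-1])
im=env.get_image('top'); crop(im,'pics/d5.png',160,140,310,255,5)
```

```text
t 9.72 pos [0.5672 0.0445 0.1589] yaw 5.27 tilt [-0.0039 -0.0055] F [ 0.2  0.5 -0.3] M [ 0.04 -0.02  0.  ] w 0.0495
jig [-0.002  -0.0445]
```

View pics/d4.png

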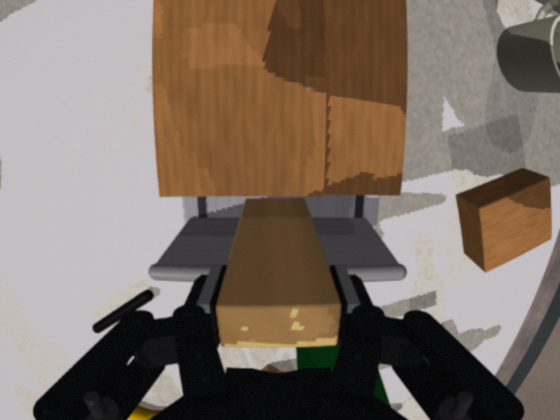

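View pics/d5.png

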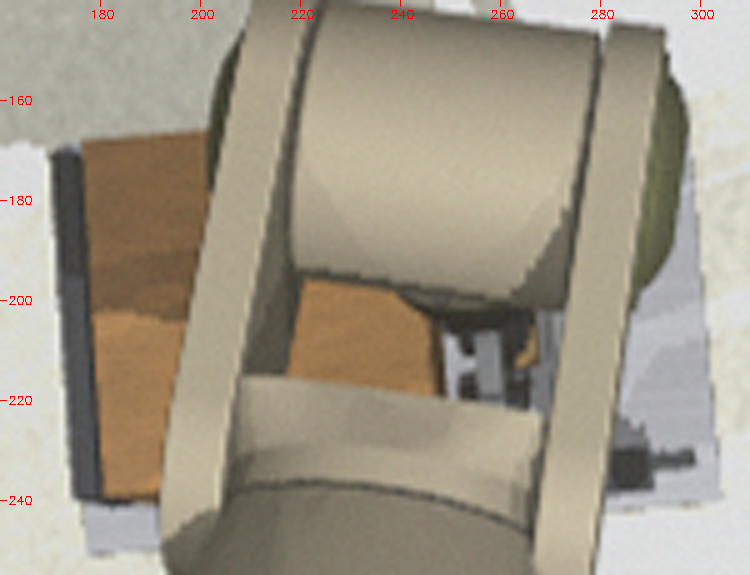

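Emit:
play_rows(travel=[[-0.1,0.7,0],[0,0.2,-0.8],[0,0,-1.0],[0,0,-0.8],[0,0,-0.4],[0,0,0]], rotation=[[0.005,0,0],[0,0,0],[0,0,0],[0,0,0],[0,0,0],[0,0,0]], claw=[3,3,3,3,3,3])

```text
time_s: 10.32
position: [0.5684, 0.0536, 0.1321]
tool_rot: [[0.007, 0.996, 0.091], [-0.001, 0.091, -0.996], [-1.0, 0.007, 0.002]]
ft_force: [-0.2, 0.3, -1.1]
grip_width: 0.05
```

Run:
```python
from h import *
s=st()
```

```text
t 10.32 pos [0.5684 0.0536 0.1321] yaw 5.25 tilt [ 0.0074 -0.0013] F [-0.2  0.3 -1.1] M [-0.02  0.    0.01] w 0.0500
jig [ 0.0001 -0.0356]
```

Emit:
play_rows(travel=[[-0.05,0.5,-0.1],[-0.05,0.5,0],[0,0.3,0]], rotation=[[0,0,0],[0,0,0],[0,0,0]], claw=[3,3,3])

```text
time_s: 10.57
position: [0.5674, 0.0669, 0.1308]
tool_rot: [[0.007, 0.996, 0.091], [-0.002, 0.091, -0.996], [-1.0, 0.007, 0.002]]
ft_force: [-0.9, -2.2, -1.7]
grip_width: 0.0496
```

Run:
```python
from h import *
s=st()
```

```text
t 10.57 pos [0.5674 0.0669 0.1308] yaw 5.20 tilt [ 0.0069 -0.0018] F [-0.9 -2.2 -1.7] M [-0.38  0.18  0.05] w 0.0496
jig [ 0.0003 -0.0222]
```

Emit:
play_rows(travel=[[0,0.3,0],[0,0.2,0]], rotation=[[0,0,0],[0,0,0]], claw=[3,3])

```text
time_s: 10.73
position: [0.567, 0.0718, 0.131]
tool_rot: [[0.006, 0.996, 0.092], [-0.005, 0.092, -0.996], [-1.0, 0.006, 0.005]]
ft_force: [-1.9, -6.7, 0.6]
grip_width: 0.0497
```

Emit:
play_rows(travel=[[0,-0.05,-0.15],[0,0,0],[0,0,0],[0,0,0],[0,0,0],[0,0,0],[0,0,0.5],[0,0,2],[0,0,3],[0,0,3]], rotation=[[0,0,0],[0,0,0],[0,0,0],[0,0,0],[0,0,0],[0,0,0],[0,0,0],[0,0,0],[0,0,0],[0,0,0]], claw=[3,3,6.5,6.5,6.5,6.5,6.5,6.5,6.5,6.5])

```text
time_s: 11.57
position: [0.565, 0.0729, 0.2134]
tool_rot: [[-0.003, 0.996, 0.092], [-0.002, 0.092, -0.996], [-1.0, -0.004, 0.002]]
ft_force: [0.2, 0.5, -0.0]
grip_width: 0.0653
```

Run:
```python
from h import *
s=st()
ci=env.camera_info('wrist');wi=env.get_image('wrist'); cv2.imwrite('pics/e1.png',wi[:,:,::-1])
import pickle; pickle.dump((ci,wi),open('e1w.pkl','wb'))
im=env.get_image('side'); crop(im,'pics/e2.png',180,150,340,340,3)
```

```text
t 11.57 pos [0.565  0.0729 0.2134] yaw 5.29 tilt [-0.0034 -0.0025] F [ 0.2  0.5 -0. ] M [-0.03 -0.02  0.03] w 0.0653
jig [-0.0015 -0.0161]
```

View pics/e1.png

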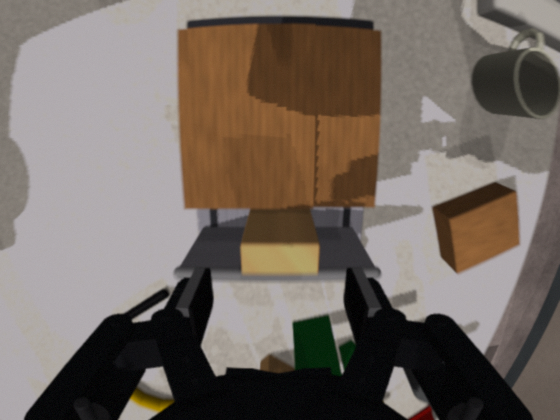

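View pics/e2.png

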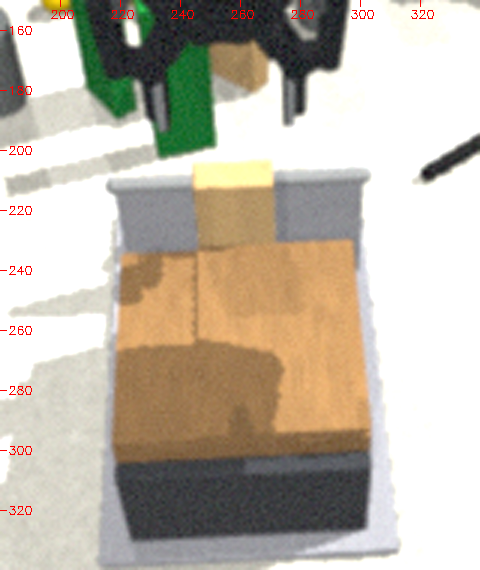

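Run:
```python
from h import *
import pickle
ci,wi=pickle.load(open('e1w.pkl','rb'))
crop(wi,'pics/e3.png',170,195,390,285,3.6)
```

```text
(no output)
```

View pics/e3.png

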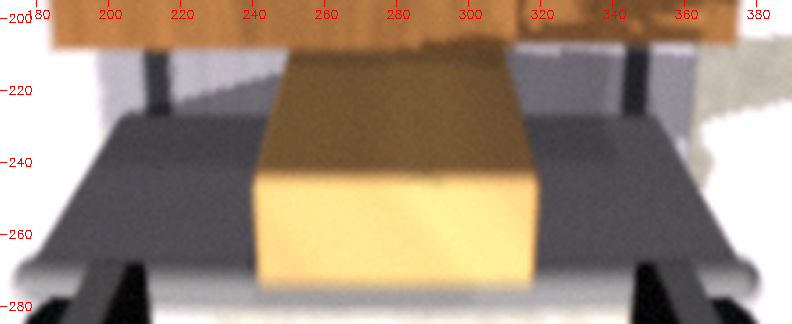

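Run:
```python
from h import *
import pickle
np.set_printoptions(precision=4,suppress=True)
ci,wi=pickle.load(open('e1w.pkl','rb'))
g=lambda x,y,z: RJ.T@(px2w('wrist',170+x/3.6,195+y/3.6,z,ci)[:2]-O)
print('spacer',[g(*p,.168) for p in((253,175),(538,175),(535,287),(257,287))])
print('rail',g(50,262,.113),g(740,262,.113),'base',g(125,113,.01),g(655,115,.01),'carton',g(50,48,.113),g(738,44,.113))
```

```text
spacer [array([-0.0245, -0.0156]), array([ 0.0255, -0.0157]), array([ 0.026 , -0.0382]), array([-0.0249, -0.0381])]
rail [-0.0826 -0.0631] [ 0.0836 -0.0635] base [-0.086  -0.0633] [ 0.0841 -0.0644] carton [-0.0766 -0.0092] [ 0.0772 -0.0086]
```

Emit:
play_rows(travel=[[0,-1,3],[0.2,-3,2],[0.2,-3.9,0],[0.2,-3.9,0],[0.2,-3.9,0],[0.2,-3.9,0],[0.2,-3.9,0],[0.2,-3.9,0],[0.2,-3.9,0],[0.2,-3.9,0],[0.2,-3.9,0],[0,-3,0]], rotation=[[0,0,0],[0,0,0],[0,0,-0.115],[0,0,-0.115],[0,0,-0.115],[0,0,0],[0,0,0],[0,0,0],[0,0,0],[0,0,0],[0,0,0],[0,0,0]], claw=[6.5,6.5,8.5,8.5,8.5,8.5,8.5,8.5,8.5,8.5,8.5,8.5])

```text
time_s: 12.67
position: [0.5832, -0.3603, 0.2695]
tool_rot: [[0.008, 0.967, -0.256], [-0.002, -0.256, -0.967], [-1.0, 0.008, 0.0]]
ft_force: [0.8, 0.3, -0.3]
grip_width: 0.0849
```

Run:
```python
from h import *
s=st(); print((np.array([.5828,-.3682])-s['position'][:2])*100)
ci=env.camera_info('wrist');wi=env.get_image('wrist'); cv2.imwrite('pics/f1.png',wi[:,:,::-1])
import pickle; pickle.dump((ci,wi),open('f1w.pkl','wb'))
im=env.get_image('top'); crop(im,'pics/f2.png',160,140,310,255,5)
```

```text
t 12.67 pos [ 0.5832 -0.3603  0.2695] yaw -14.85 tilt [ 0.008  -0.0023] F [ 0.8  0.3 -0.3] M [ 0.   -0.06 -0.03] w 0.0849
jig [-0.0248 -0.4489]
[-0.04171255 -0.79432617]
```

View pics/f1.png

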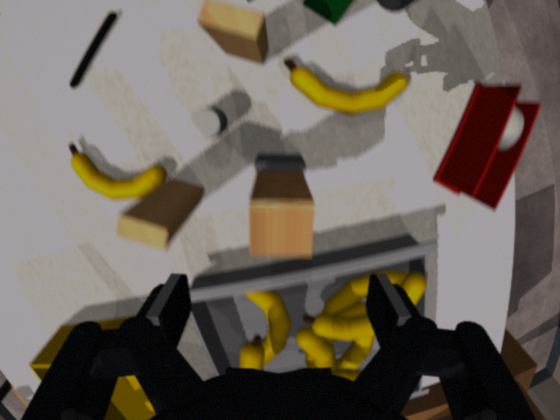

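View pics/f2.png

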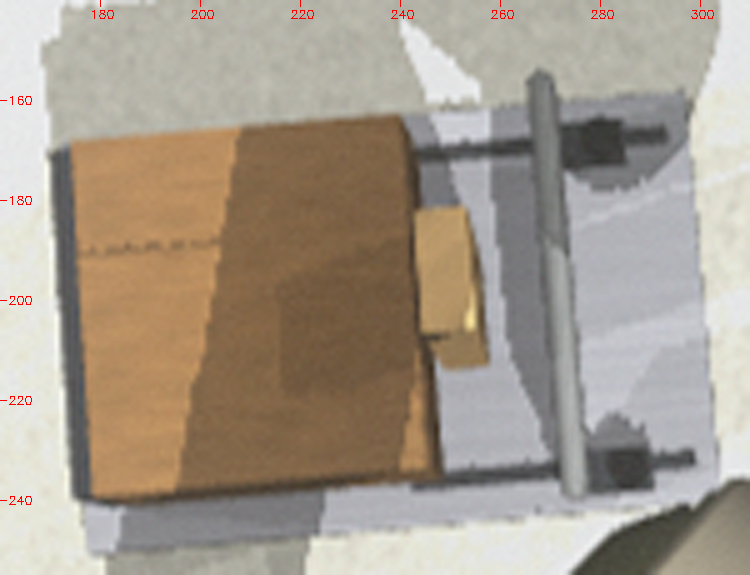

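Run:
```python
from h import *
import pickle
np.set_printoptions(precision=4,suppress=True)
ci,wi=pickle.load(open('f1w.pkl','rb'))
crop(wi,'pics/f3.png',235,145,335,265,5)
print([RJ.T@(px2w('top',160+x/5,140+y/5,.168)[:2]-O) for x,y in((415,210),(465,207),(478,332),(420,335))])
print([RJ.T@(px2w('top',160+x/5,140+y/5,.11)[:2]-O) for x,y in((527,80),(563,490),(405,118),(438,472))])
```

```text
[array([ 0.0235, -0.0169]), array([ 0.023 , -0.0367]), array([-0.0272, -0.0377]), array([-0.0263, -0.0148])]
[array([ 0.0838, -0.0649]), array([-0.0896, -0.0649]), array([ 0.0723, -0.0123]), array([-0.0775, -0.0138])]
```

View pics/f3.png

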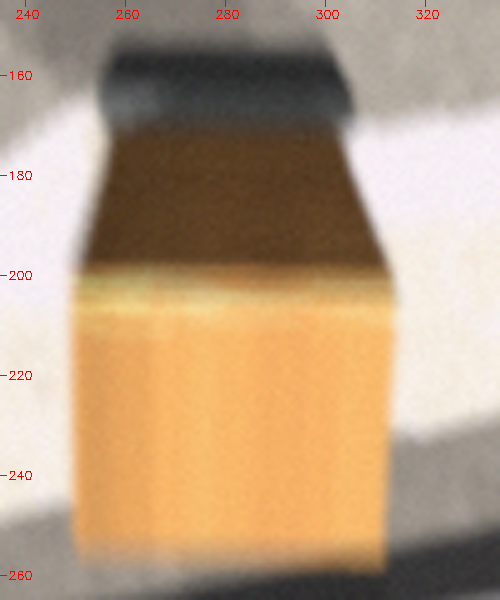

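Run:
```python
from h import *
import pickle
np.set_printoptions(precision=4,suppress=True)
ci,wi=pickle.load(open('f1w.pkl','rb'))
P=np.array([px2w('wrist',235+x/5,145+y/5,.175,ci)[:2] for x,y in((75,272),(394,275),(386,570),(75,558))])
print(P,P.mean(0),np.linalg.norm(np.roll(P,-1,0)-P,axis=1))
for a,b in((0,1),(3,2),(3,0),(2,1)):
    d=P[b]-P[a]; print(np.degrees(np.arctan2(d[1],d[0])))
s=env.observe(); d=P.mean(0)-s['position'][:2]; print(d*100)
```

```text
[[ 0.568  -0.3397]
 [ 0.6147 -0.3527]
 [ 0.6025 -0.4009]
 [ 0.5544 -0.3856]] [ 0.5849 -0.3697] [0.0484 0.0497 0.0505 0.0479]
-15.504875535490445
-17.588561103080416
73.48489183975161
75.84671643984144
[ 0.2381 -0.7569]
```

Emit:
play_rows(travel=[[0.1,-0.6,0],[0,0,-1],[0,0,-3],[0,0,-3],[0,0,-3],[0,0,-1.5],[0,0,0]], rotation=[[0.002,0.008,-0.008],[0,0,0],[0,0,0],[0,0,0],[0,0,0],[0,0,0],[0,0,0]], claw=[8.5,8.5,8.5,8.5,8.5,8.5,8.5])

```text
time_s: 13.35
position: [0.583, -0.3666, 0.1477]
tool_rot: [[-0.0, 0.963, -0.269], [0.001, -0.269, -0.963], [-1.0, -0.0, -0.001]]
ft_force: [-0.9, 0.1, -0.2]
grip_width: 0.0853
```

Run:
```python
from h import *
s=st(); print((np.array([.585,-.3685])-s['position'][:2])*100)
```

```text
t 13.35 pos [ 0.583  -0.3666  0.1477] yaw -15.61 tilt [-0.0001  0.001 ] F [-0.9  0.1 -0.2] M [-0.04  0.02 -0.03] w 0.0853
jig [-0.0257 -0.4552]
[ 0.20361837 -0.19464162]
```

Emit:
play_rows(travel=[[0.2,-0.2,-1.0],[0,0,-0.7],[0,0,0],[0,0,0],[0,0,0],[0,0,0],[0,0,0],[0,0,0]], rotation=[[0,0,0],[0,0,0],[0,0,0],[0,0,0],[0,0,0],[0,0,0],[0,0,0],[0,0,0]], claw=[8.5,8.5,8.5,3,3,3,3,3], squeeze=80)

```text
time_s: 14.02
position: [0.5868, -0.3683, 0.134]
tool_rot: [[0.005, 0.963, -0.268], [-0.003, -0.268, -0.963], [-1.0, 0.005, 0.001]]
ft_force: [-0.2, -0.3, -2.6]
grip_width: 0.0495
```

Run:
```python
from h import *
s=st()
wi=env.get_image('wrist'); cv2.imwrite('pics/g1.png',wi[:,:,::-1])
```

```text
t 14.02 pos [ 0.5868 -0.3683  0.134 ] yaw -15.53 tilt [ 0.0047 -0.0028] F [-0.2 -0.3 -2.6] M [-0.04 -0.   -0.05] w 0.0495
jig [-0.022  -0.4573]
```

View pics/g1.png

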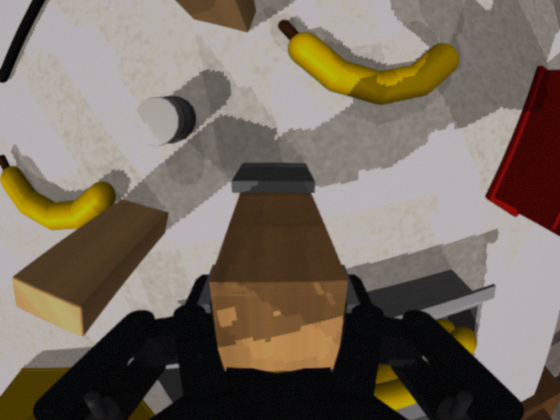

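Emit:
play_rows(travel=[[0,0,2],[0,0,3.5],[0,0,4],[0,0,4],[0,0,4],[0,0,3],[0,2,0],[0,3.5,0],[-0.1,3.8,0],[-0.1,3.8,0],[-0.1,3.8,0],[-0.1,3.8,0]], rotation=[[0,0,0],[0,0,0],[0,0,0],[0,0,0],[0,0,0],[0,0,0],[0,0,0],[0,0,0.09],[0,0,0.09],[0,0,0.09],[0,0,0.09],[0,0,0]], claw=[3,3,3,3,3,3,3,3,3,3,3,3])

```text
time_s: 15.07
position: [0.5771, -0.1597, 0.3445]
tool_rot: [[0.002, 0.996, 0.094], [-0.001, 0.094, -0.996], [-1.0, 0.001, 0.001]]
ft_force: [0.6, -0.2, -2.3]
grip_width: 0.0494
```

Run:
```python
from h import *
s=st(); print((J(0,-.0655)-s['position'][:2])*100)
```

```text
t 15.07 pos [ 0.5771 -0.1597  0.3445] yaw 5.39 tilt [ 0.0016 -0.0011] F [ 0.6 -0.2 -2.3] M [-0.02 -0.03 -0.  ] w 0.0494
jig [-0.0117 -0.2487]
[-0.59304199 18.34526034]
```

Emit:
play_rows(travel=[[-0.1,3.6,0],[-0.1,3.6,0],[-0.1,3.6,0],[-0.1,3.3,0],[-0.1,2,0],[0,0.5,0],[0,0,0]], rotation=[[0,0,0],[0,0,0],[0,0,0],[0,0,0],[0,0,0],[0,0,0],[0,0,0]], claw=[3,3,3,3,3,3,3])

```text
time_s: 15.65
position: [0.5685, 0.0218, 0.3459]
tool_rot: [[0.003, 0.995, 0.103], [0.0, 0.103, -0.995], [-1.0, 0.003, 0.0]]
ft_force: [-0.4, -0.8, -1.8]
grip_width: 0.0494
```

Run:
```python
from h import *
s=st(); print((J(0,-.0655)-s['position'][:2])*100)
ci=env.camera_info('wrist');wi=env.get_image('wrist'); cv2.imwrite('pics/g2.png',wi[:,:,::-1])
import pickle; pickle.dump((ci,wi),open('g2w.pkl','wb'))
```

```text
t 15.65 pos [0.5685 0.0218 0.3459] yaw 5.89 tilt [0.0034 0.0003] F [-0.4 -0.8 -1.8] M [-0.06 -0.06  0.02] w 0.0494
jig [-0.0028 -0.0672]
[0.26705628 0.19924056]
```

View pics/g2.png

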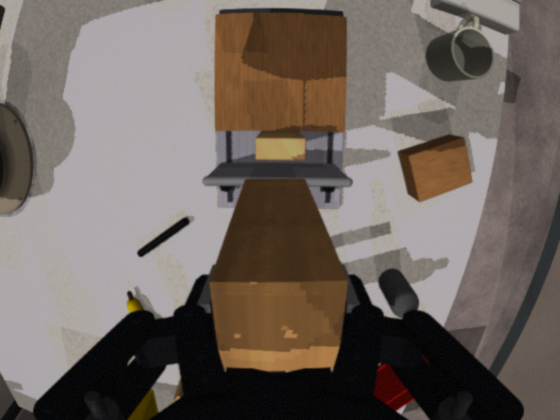

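Run:
```python
from h import *
import pickle
np.set_printoptions(precision=4,suppress=True)
ci,wi=pickle.load(open('g2w.pkl','rb'))
crop(wi,'pics/g3.png',195,110,365,240,4.5)
```

```text
(no output)
```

View pics/g3.png

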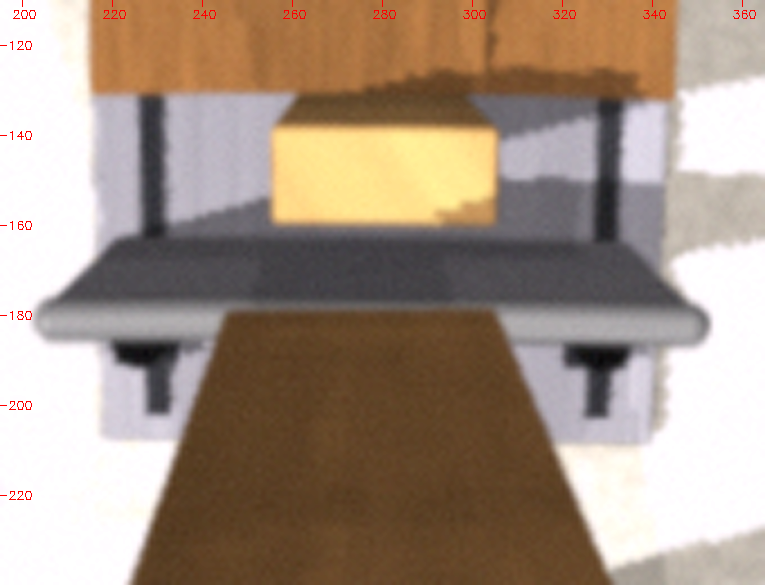

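Run:
```python
from h import *
import pickle
np.set_printoptions(precision=4,suppress=True)
ci,wi=pickle.load(open('g2w.pkl','rb'))
g=lambda x,y,z: RJ.T@(px2w('wrist',195+x/4.5,110+y/4.5,z,ci)[:2]-O)
print('spacer',[g(*p,.168) for p in((273,127),(496,128),(496,223),(272,222))])
print('rail',g(60,299,.113),g(690,304,.113),'carton',g(92,94,.113),g(675,99,.113))
print('foot front',g(226,310,.222),g(495,311,.222))
```

```text
spacer [array([-0.0235, -0.0126]), array([ 0.0252, -0.0125]), array([ 0.0256, -0.0336]), array([-0.0238, -0.0337])]
rail [-0.084  -0.0622] [ 0.0831 -0.0625] carton [-0.0737 -0.0081] [ 0.0764 -0.0082]
foot front [-0.029  -0.0421] [ 0.021 -0.042]
```

Emit:
play_rows(travel=[[0.45,0.15,0],[0,0,-1],[0,0,-3],[0,0,-3],[0,0,-3],[0,0,-2],[0,0,-0.5],[0,0,0]], rotation=[[0,0,-0.007],[0,0,0],[0,0,0],[0,0,0],[0,0,0],[0,0,0],[0,0,0],[0,0,0]], claw=[3,3,3,3,3,3,3,3])

```text
time_s: 16.37
position: [0.5765, 0.013, 0.2169]
tool_rot: [[0.009, 0.997, 0.079], [0.0, 0.079, -0.997], [-1.0, 0.009, 0.0]]
ft_force: [-1.7, 6.0, 4.9]
grip_width: 0.0492
```

Run:
```python
from h import *
s=st()
ci=env.camera_info('wrist');wi=env.get_image('wrist'); cv2.imwrite('pics/g4.png',wi[:,:,::-1])
im=env.get_image('side'); crop(im,'pics/g5.png',180,100,340,340,2.5)
```

```text
t 16.37 pos [0.5765 0.013  0.2169] yaw 4.54 tilt [0.0088 0.0005] F [-1.7  6.   4.9] M [1.67 0.14 0.12] w 0.0492
jig [ 0.0042 -0.0767]
```

View pics/g4.png

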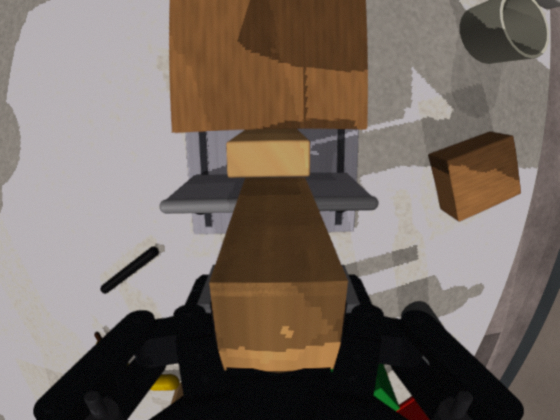

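View pics/g5.png

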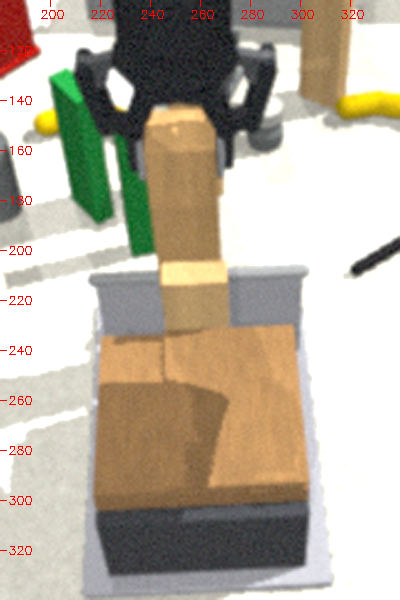

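Emit:
play_rows(travel=[[-0.1,0.5,0.1],[-0.1,0.4,0],[0,0.2,0],[0,0,0]], rotation=[[0,0.008,0.015],[0,0,0],[0,0,0],[0,0,0]], claw=[3,3,3,3])

```text
time_s: 16.8
position: [0.5766, 0.0227, 0.223]
tool_rot: [[0.008, 0.996, 0.094], [-0.004, 0.094, -0.996], [-1.0, 0.007, 0.004]]
ft_force: [0.4, -0.7, -1.8]
grip_width: 0.0493
```

Run:
```python
from h import *
s=st()
```

```text
t 16.80 pos [0.5766 0.0227 0.223 ] yaw 5.38 tilt [ 0.0077 -0.0037] F [ 0.4 -0.7 -1.8] M [-0.01 -0.01  0.03] w 0.0493
jig [ 0.0053 -0.0671]
```

Emit:
play_rows(travel=[[0,0.2,-0.6],[0,0.2,-0.6],[0,0.3,-0.6],[0,0.3,0],[0,0.3,0],[0,0,0]], rotation=[[0.003,0.006,0],[0,0,0],[0,0,0],[0,0,0],[0,0,0],[0,0,0]], claw=[3,3,3,3,3,3])

```text
time_s: 17.3
position: [0.5771, 0.0353, 0.2039]
tool_rot: [[0.003, 0.996, 0.093], [-0.005, 0.093, -0.996], [-1.0, 0.002, 0.005]]
ft_force: [0.7, -1.2, -3.0]
grip_width: 0.049
```

Run:
```python
from h import *
s=st()
```

```text
t 17.30 pos [0.5771 0.0353 0.2039] yaw 5.35 tilt [ 0.0028 -0.0052] F [ 0.7 -1.2 -3. ] M [-0.53 -0.1   0.02] w 0.0490
jig [ 0.007  -0.0546]
```

Emit:
play_rows(travel=[[-0.2,0.3,-0.3],[-0.1,0.2,-0.5],[0,0.1,-0.6],[0,0,0]], rotation=[[0.005,0.002,0],[0,0,0],[0,0,0],[0,0,0]], claw=[3,3,3,3])

```text
time_s: 17.63
position: [0.5766, 0.0371, 0.1929]
tool_rot: [[0.011, 0.996, 0.092], [-0.011, 0.092, -0.996], [-1.0, 0.01, 0.012]]
ft_force: [-0.9, -0.8, -1.7]
grip_width: 0.0495
```

Run:
```python
from h import *
s=st()
wi=env.get_image('wrist'); cv2.imwrite('pics/g6.png',wi[:,:,::-1])
```

```text
t 17.63 pos [0.5766 0.0371 0.1929] yaw 5.27 tilt [ 0.0109 -0.0108] F [-0.9 -0.8 -1.7] M [-0.17  0.03  0.08] w 0.0495
jig [ 0.0067 -0.0528]
```

View pics/g6.png

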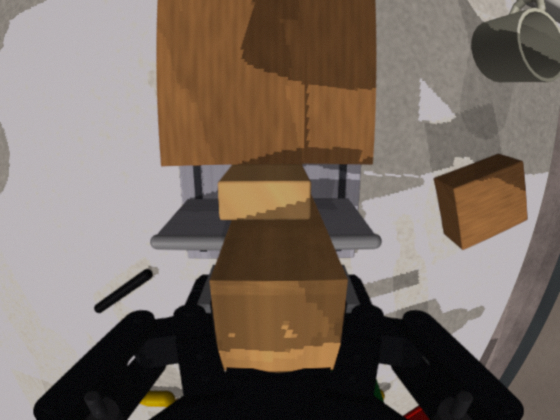

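Emit:
play_rows(travel=[[-0.3,0.15,-0.5],[-0.1,0.1,-0.6],[0,0.1,-0.6],[0,0.1,-0.5],[0,0,0]], rotation=[[0.011,0.01,0],[0,0,0],[0,0,0],[0,0,0],[0,0,0]], claw=[3,3,3,3,3])

```text
time_s: 18.1
position: [0.5759, 0.0374, 0.1751]
tool_rot: [[0.013, 0.996, 0.09], [-0.008, 0.09, -0.996], [-1.0, 0.013, 0.009]]
ft_force: [-0.2, -1.2, -3.2]
grip_width: 0.0494
```

Run:
```python
from h import *
s=st()
```

```text
t 18.10 pos [0.5759 0.0374 0.1751] yaw 5.19 tilt [ 0.0134 -0.0079] F [-0.2 -1.2 -3.2] M [-0.33 -0.05  0.02] w 0.0494
jig [ 0.006  -0.0524]
```

Emit:
play_rows(travel=[[-0.3,0.2,-0.4],[-0.1,0.1,-0.4],[0,0.1,-0.3]], rotation=[[0.008,0.013,0],[0,0,0],[0,0,0]], claw=[3,3,3])

```text
time_s: 18.35
position: [0.5748, 0.0374, 0.1676]
tool_rot: [[0.01, 0.996, 0.09], [-0.008, 0.09, -0.996], [-1.0, 0.009, 0.009]]
ft_force: [-0.8, -7.4, 2.8]
grip_width: 0.0493
```

Run:
```python
from h import *
s=st()
```

```text
t 18.35 pos [0.5748 0.0374 0.1676] yaw 5.15 tilt [ 0.01  -0.008] F [-0.8 -7.4  2.8] M [-1.33  0.19  0.17] w 0.0493
jig [ 0.0049 -0.0523]
```

Emit:
play_rows(travel=[[0,0,-0.4],[0,0,-0.4],[0,0,-0.4]], rotation=[[0,0,0],[0,0,0],[0,0,0]], claw=[3,3,3])

```text
time_s: 18.6
position: [0.5755, 0.0373, 0.1608]
tool_rot: [[0.015, 0.996, 0.09], [-0.008, 0.09, -0.996], [-1.0, 0.014, 0.01]]
ft_force: [-14.9, -1.8, 50.8]
grip_width: 0.0496
```

Run:
```python
from h import *
s=st()
```

```text
t 18.60 pos [0.5755 0.0373 0.1608] yaw 5.19 tilt [ 0.0153 -0.0084] F [-14.9  -1.8  50.8] M [-0.52  3.8   0.33] w 0.0496
jig [ 0.0055 -0.0525]
```

Emit:
play_rows(travel=[[0,0,-0.25]], rotation=[[0.003,0.005,0]], claw=[3])

```text
time_s: 18.68
position: [0.5754, 0.0374, 0.1609]
tool_rot: [[0.013, 0.996, 0.091], [-0.006, 0.091, -0.996], [-1.0, 0.012, 0.007]]
ft_force: [-4.9, -2.7, 9.1]
grip_width: 0.0494
```

Run:
```python
from h import *
s=st()
wi=env.get_image('wrist'); cv2.imwrite('pics/k1.png',wi[:,:,::-1])
st()
im=env.get_image('side'); crop(im,'pics/k2.png',180,100,340,340,2.5)
st()
im=env.get_image('top'); crop(im,'pics/k3.png',160,140,310,255,5)
st()
```

```text
t 18.68 pos [0.5754 0.0374 0.1609] yaw 5.24 tilt [ 0.0127 -0.0061] F [-4.9 -2.7  9.1] M [-0.87  0.75  0.28] w 0.0494
jig [ 0.0055 -0.0524]
t 18.73 pos [0.5755 0.0374 0.1608] yaw 5.24 tilt [ 0.0123 -0.0058] F [-8.  -2.7 18.5] M [-0.8   1.36  0.21] w 0.0489
jig [ 0.0056 -0.0524]
t 18.78 pos [0.5754 0.0374 0.1609] yaw 5.24 tilt [ 0.0124 -0.006 ] F [-6.7 -2.3 18.6] M [-0.76  1.36  0.3 ] w 0.0490
jig [ 0.0055 -0.0524]
t 18.83 pos [0.5755 0.0374 0.1609] yaw 5.24 tilt [ 0.0125 -0.0061] F [-6.4 -3.1 18.8] M [-0.8   1.32  0.28] w 0.0493
jig [ 0.0056 -0.0524]
```

View pics/k1.png

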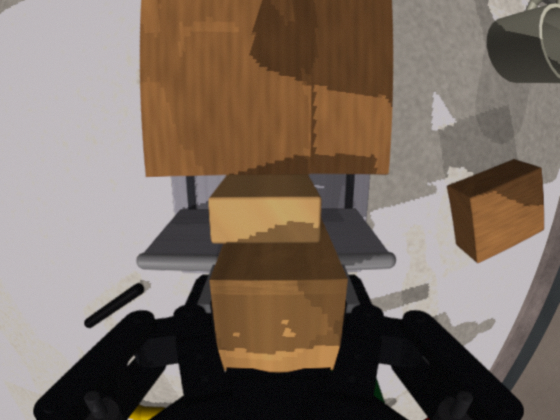

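View pics/k2.png

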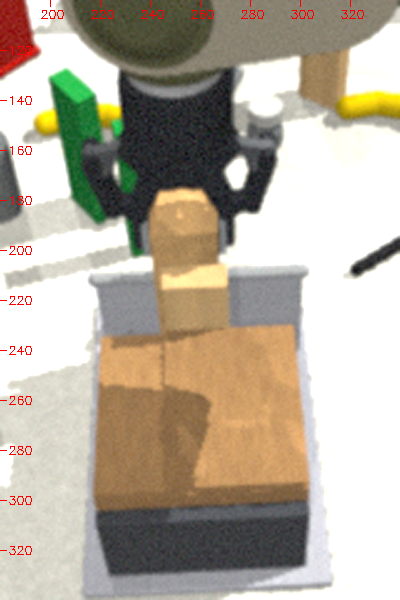

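View pics/k3.png

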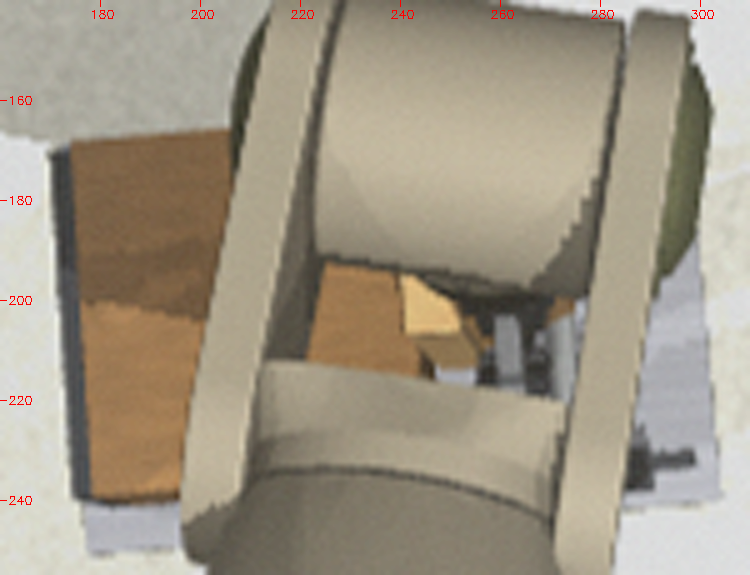

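Emit:
play_rows(travel=[[0,0.05,-0.35],[0,0.05,-0.35]], rotation=[[0,0,0],[0,0,0]], claw=[3,3])

```text
time_s: 19.0
position: [0.5754, 0.0373, 0.1608]
tool_rot: [[0.017, 0.996, 0.092], [-0.01, 0.093, -0.996], [-1.0, 0.016, 0.011]]
ft_force: [-9.4, -7.7, 26.6]
grip_width: 0.0491
```

Run:
```python
from h import *
import pickle
np.set_printoptions(precision=4,suppress=True)
st(); 
for i in range(5): env.get_image('side')
ci=env.camera_info('wrist'); wi=env.get_image('wrist'); st()
crop(wi,'pics/m1.png',130,150,400,375,2.9)
pickle.dump((ci,wi),open('m1.pkl','wb'))
```

```text
t 19.00 pos [0.5754 0.0373 0.1608] yaw 5.31 tilt [ 0.0174 -0.0099] F [-9.4 -7.7 26.6] M [-0.99  2.54  0.07] w 0.0491
jig [ 0.0055 -0.0524]
t 19.30 pos [0.5754 0.0373 0.1608] yaw 5.30 tilt [ 0.0174 -0.0096] F [-7.5 -6.  26.8] M [-0.98  2.36  0.1 ] w 0.0493
jig [ 0.0055 -0.0524]
```

View pics/m1.png

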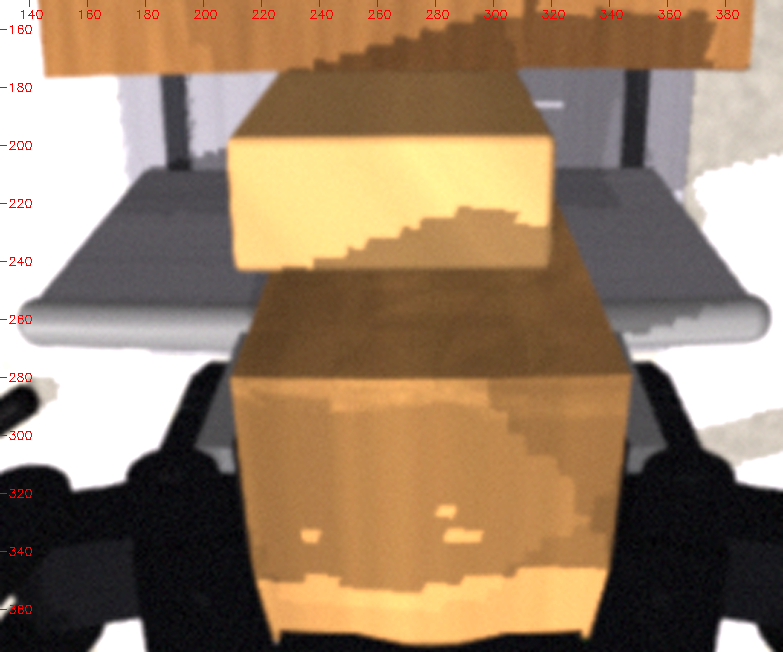

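Run:
```python
from h import *
import pickle
np.set_printoptions(precision=4,suppress=True)
ci,wi=pickle.load(open('m1.pkl','rb'))
g=lambda x,y,z: RJ.T@(px2w('wrist',130+x/2.9,150+y/2.9,z,ci)[:2]-O)
print('spacer',[g(*p,.168) for p in((228,137),(552,137),(550,268),(235,270))])
print('wedge top front',[g(*p,.202) for p in((232,377),(632,374))])
print('carton',g(46,76,.113),g(750,69,.113),'rail',g(60,297,.113),g(745,297,.113))
print('carton .117',g(46,76,.117),g(750,69,.117))
```

```text
spacer [array([-0.0237, -0.0067]), array([ 0.0247, -0.0071]), array([ 0.0253, -0.0285]), array([-0.0242, -0.0284])]
wedge top front [array([-0.0187, -0.0279]), array([ 0.0311, -0.0281])]
carton [-0.075  -0.0078] [ 0.0759 -0.0077] rail [-0.0789 -0.0601] [ 0.0807 -0.0615]
carton .117 [-0.0734 -0.007 ] [ 0.0744 -0.0069]
```

Run:
```python
from h import *
st(); print(env.close_job());
```

```text
t 19.30 pos [0.5754 0.0373 0.1608] yaw 5.30 tilt [ 0.0174 -0.0096] F [-7.5 -6.  26.8] M [-0.98  2.36  0.1 ] w 0.0493
jig [ 0.0055 -0.0524]
the job is handed in; nothing more can be done
None
```

I closed the carton, filled the gap with one spacer, and handed the job in at 19.3 s with the wedge jammed and still gripped. No verdict was given, so the points below rest on my own measurements.

- **Flaps:** I folded the short flap flat first, then the long flap over it. Later pictures still show both lying flat. I pressed the long flap hard enough to read about 68 N in total at the wrist, which is within the 120 N limit.
- **Spacer:** The gap measured about 53–54 mm with the carton at the stop, so one spacer was enough. I stood it on the bed and used it to push the carton against the stop.
- **Wedge:** I first came down about 9 mm too close to the fence and touched its rail lightly (about 8 N). I backed off and reinserted it. It then jammed with its foot about 37 mm above the table, as the gap predicted.

**Last checks:**
- The wrist read a steady 27 N, with the tool tilted 0.02 rad and the jaws 49 mm apart on the wedge.
- The wrist picture shows carton, spacer and wedge touching within about 1 mm, and the top picture shows the carton against the stop.
- A short peak of about 53 N came when the wedge jammed, and I then eased it off.
- The individual contact forces between the parts could not be measured directly.
- I moved none of the other things knowingly, but I did not measure their positions again at the end.

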